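# Free the jammed splitting plugs and rack them

## Robot

A 6-joint arm with a two-finger parallel gripper is mounted at the origin on the work surface. World frame = base frame: x ahead of the robot, y to its left, z up, the work surface at z = 0. Lengths are in m, angles in rad, forces in N, time in s.
With the tool pointing down it reaches from about 0.3 to 0.875 m from the base axis. Payload 6.4 kg.
Tool frame: the origin (TCP) lies midway between the tips of the shut fingers; the grasp point (between the pads) lies 19 mm behind it; y points along the fingers, x is the direction in which the jaws open and shut, and the axes are right-handed (so a half turn about y gives the same grasp; the last joint's range is limited). The gripper opens to 85 mm and grips with 20 to 120 N. Pads are 22 mm wide; open, the fingers measure 114 mm over their backs; the gripper's body (76 mm by 85 mm) begins 54 mm behind the grasp point. The pads swing forward as they close: fully open they stand 13 mm farther back than shut.
Start: joints at [1.083, 0.181, 1.607, -0, 1.354, -0.206], TCP at [0.16, 0.552, 0.199] pointing down, gripper open.
Joint ranges: [-2.99, 2.99], [-0.89, 2.07], [0.3, 2.58], [-1.14, 4.28], [0, 2.63], [-3.12, 3.12]. Speed limits (rad/s): [2.57, 2.57, 3.01, 3.14, 3.14, 3.14].

## Interface

Orientations are given as a unit quaternion [w, x, y, z].
In Python, from bench import ctrl gives the robot as it stands.
- The arm moves only by the tool step_arm, never from a script. Its argument "commands" is a list of rows, each a list of 7 numbers: the turn, a rotation vector about the tool's x, y, z in units of 6 degrees (1.0 is 6 degrees), then the shift along the tool's x, y, z in units of 30 mm (1.0 is 30 mm), then the opening, from 0 (shut) to 1 (fully open). A call has 1 to 10 rows; each row shifts and turns the commanded pose from where the row before left it, along the tool's axes as they then stand; what a row does not reach is not made up. A row lasts 1/10 s, in which the tool goes at most 50 mm and 8.59 degrees, less where a joint would pass 70% of its speed; a pose out of reach is approached as far as the arm can. A call with a number of a shift or a turn outside -1 to 1 is refused whole. A call with a gripper value outside its range is refused whole. The fingers move at their own pace and stop on an object; the grip force is fixed at half the most. Time passes only in rows, so rows that do not move let the fingers close. It gives the time, the measured TCP pose, the force and the opening at its end, in the units of the state.
- ctrl.get_obs(): the state, without advancing time (a new reading comes with each control period).
- ctrl.camera(name): name is "scene" or "top"; returns (picture, depth): 420x560x3 uint8, blue, green, red; 420x560 float32, m along the optical axis (not along the pixel's ray), 0 where there is no reading.
- ctrl.get_calibration(name): a dict with "intrinsics" (3x3 intrinsics, pixels), "R" (3x3) and "t" (3): a world point X has camera coordinates R X + t. Camera axes: x right, y down, z forward; pixel columns grow to the right and rows downward; lengths in m; the calibration is good to about 2 mm. A picture is of the moment at which its call begins. get_calibration takes no time and is no camera call.
- ctrl.hand_in(): hands the job in, once; it reports no verdict.
Trained networks look in the newest picture that a camera, given by its name, has taken for a name from the list of things; names that differ only in an ending like _2 or _b are one class to them, and where a whole thing is asked for, a point or a joint stands for the part that bears it (a point fixed in the world has none). Each returns a list of dicts, best first, with "p" (0 to 1); they miss things now and then, are a little off and sometimes report something else, mostly with a low value. They report only what shows in the picture. A call takes as long as a camera call.
- ctrl.boxes_of(thing, camera): "point" ([x, y, z] in m, in the coordinates of the camera as it stood for that picture, good to about 4 mm: the middle of the surface that is visible of it).
- ctrl.silhouettes(thing, camera): "pixels" (420x560 bool, what is visible of it).
The state is a dict: "time_s": time; "q": joint angles; "dq": joint speeds; "joint_efforts": joint torques, N m; "eef_pos": TCP position; "eef_rot": TCP orientation; "wrist_force": force on the tool from outside, world axes, zero at the start; "torque": the same for the moment, N m; "opening": opening from 0.0 (shut) to 1.0 (fully open).
Only numpy, scipy, OpenCV 4.12 (cv2) and the standard library are available. Lean on these libraries where they do the work, as an engineer would, in place of code of your own. Each camera call takes 0.05 s, during which the arm holds its last target.

## Task

Clear the marble offcut off the wooden plug rack and lay it in the grey tray. The steel splitting plugs left in the marble block are jammed between their steel feathers: rock each one from side to side, across the row, until it is free, pull it out and drop it foot down into an empty pocket of the rack, right down to the pocket's floor. Do this for every plug in the block (three or four), leave the rack standing level on the bench, and do not push the hammer, the cup or the brush about.

Things in the scene. Friction and masses are not known exactly. Their poses are not given: they have to be found in the camera images.
- plug0_center (a point): Steel splitting plug (may be absent): upright bar 110 mm long, 0.28 kg, 15 mm thick (its x) by 18 mm (its y); the lowest 8 mm is a foot 22 mm along x. Point: its centre, 55 mm above the foot's underside; z from foot to head. Starts jammed in the block at the block's y = -90 mm, axes along the block's, foot underside 20 mm above the bench. A half turn about z makes no difference.
- plug1_center (a point): Steel splitting plug (may be absent): upright bar 110 mm long, 0.28 kg, 15 mm thick (its x) by 18 mm (its y); the lowest 8 mm is a foot 22 mm along x. Point: its centre, 55 mm above the foot's underside; z from foot to head. Starts jammed in the block at the block's y = -30 mm, axes along the block's, foot underside 20 mm above the bench. A half turn about z makes no difference.
- plug2_center (a point): Steel splitting plug (may be absent): upright bar 110 mm long, 0.28 kg, 15 mm thick (its x) by 18 mm (its y); the lowest 8 mm is a foot 22 mm along x. Point: its centre, 55 mm above the foot's underside; z from foot to head. Starts jammed in the block at the block's y = 30 mm, axes along the block's, foot underside 20 mm above the bench. A half turn about z makes no difference.
- plug3_center (a point): Steel splitting plug (may be absent): upright bar 110 mm long, 0.28 kg, 15 mm thick (its x) by 18 mm (its y); the lowest 8 mm is a foot 22 mm along x. Point: its centre, 55 mm above the foot's underside; z from foot to head. Starts jammed in the block at the block's y = 90 mm, axes along the block's, foot underside 20 mm above the bench. A half turn about z makes no difference.
- block: White marble block fixed to the bench, 100 (its x) by 254 (its y) by 66 mm high; origin under its centre, z up. Four slots in a row at x = 0, y = -90, -30, 30, 90 mm, 22 mm wide along y, floor 20 mm above the bench. Two dark steel feathers line each slot, at its -x and +x sides; their 3 mm ears lie on the stone (top 69 mm above the bench). An absent plug's slot is empty.
- slot_mouth (a point): Centre of the block's top, half-way along the row of slots; axes as the block. Feathers (34-66 mm above the bench) overhang the foot 3 mm each side: a plug pulled straight rises 6 mm and stops dead. Each slides outward along x, at most 9 mm, against 12 N of friction and stays there. Lean the plug about its foot some 0.17 rad to +x, then to -x: both feathers go back, the foot can pass.
- rack: Wooden plug rack, loose, 2 kg; origin under its centre, z up. Base board 120 (its x) by 250 mm (its y), 8 mm thick; on it a box 48 (x) by 238 mm (y), rim 60 mm above the bench. Five open pockets at x = 0, y = -92, -46, 0, 46, 92 mm, each 32 (x) by 28 mm (y), floor 8 mm above the bench. A plug goes in foot down, its x along the rack's; its centre is then 63 mm above the bench; it may lean a little.
- offcut_center (a point): Marble offcut bar 40 (its x) by 100 (its y) by 30 mm high, 0.32 kg, left lying on the rack's rim across some of the pockets, its y roughly along the rack's y. Point: its centre.
- tray: Grey plastic offcut tray fixed to the bench, empty, 170 (its x) by 115 mm (its y) outside, walls 5 mm thick, rim 30 mm above the bench, inner floor 5 mm above it; origin under its centre.
- mallet: Bystander: hammer lying beyond the work; leave it alone.
- cup: Bystander: white plastic cup, 72 mm across, 90 mm high; leave it alone. Origin under its centre.
- brush: Bystander: dusting brush lying at the side; leave it alone.

How it is judged:
By the outcome, as a careful person would: the job done as asked, in the order asked, and still so for the second after the job is handed in, with the robot touching nothing.
Of plug0, plug1, plug2, plug3 only 3 to 4 are there at a start; the rules pass over those that are not, and their reading is None.
At some moment in a run one of rack may be knocked a few centimetres aside while the robot is not near it.
It also fails if it takes over 210 s, if anything falls off the work surface, if the arm or the gripper's body presses on something with over 40 N, if the wrist force passes 120 N, or if a joint passes its speed limit or range.

## Working session

There is one attempt and no reset: what is moved stays moved. The work goes in short steps, Python scripts to look and compute and a tool call to move; the robot and the scene stay as the last step left them, time stands still between calls to the robot, and variables do not carry over. Pictures are saved under pics/ and viewed, and the job is handed in when it is done.

Besides the shell and the picture viewer there is one more tool, called after "Emit:" by a JSON object that holds its "op" and its "data", one argument or row to a line. step_arm: Moves the arm, as the interface text tells. Its arguments: {"type":"object","properties":{"commands":{"type":"array"}},"required":["commands"]}

```bash
ls; mkdir -p pics; python3 - <<'E'
from bench import ctrl
import cv2, numpy as np
o=ctrl.get_obs(); print({k:np.round(v,3) for k,v in o.items()})
for c in ["scene","top"]:
    im,d=ctrl.camera(c); cv2.imwrite(f"pics/{c}0.png",im)
    k=ctrl.get_calibration(c); print(c,k)
E
```

```text
pics
{'time_s': np.float64(0.0), 'q': array([ 1.083,  0.182,  1.608, -0.   ,  1.354, -0.206]), 'dq': array([-0.   ,  0.001,  0.   ,  0.002,  0.   , -0.   ]), 'joint_efforts': array([ 2.0000e-03, -4.4487e+01, -3.5134e+01, -0.0000e+00,  9.0000e-03,
       -0.0000e+00]), 'eef_pos': array([0.16 , 0.552, 0.198]), 'eef_rot': array([-0.565,  0.566,  0.424, -0.425]), 'wrist_force': array([-0.128,  1.003, -0.219]), 'torque': array([0.013, 0.004, 0.014]), 'opening': np.float64(1.0)}
scene {'intrinsics': array([[436.08613108,   0.        , 280.22541051],
       [  0.        , 436.08613108, 209.17231443],
       [  0.        ,   0.        ,   1.        ]]), 'R': array([[ 0.08390957,  0.99639697,  0.01233942],
       [ 0.77134433, -0.05710758, -0.63385065],
       [-0.63086219,  0.06270408, -0.77335703]]), 't': array([-0.05253847, -0.40426056,  1.58602641])}
top {'intrinsics': array([[402.37015744,   0.        , 278.52341429],
       [  0.        , 402.37015744, 208.1713693 ],
       [  0.        ,   0.        ,   1.        ]]), 'R': array([[-0.00448018, -0.9999632 ,  0.00731626],
       [-0.98448044,  0.003127  , -0.17546647],
       [ 0.17543713, -0.00798884, -0.98445822]]), 't': array([-0.00763396,  0.64252931,  1.1394452 ])}
```

View pics/scene0.png

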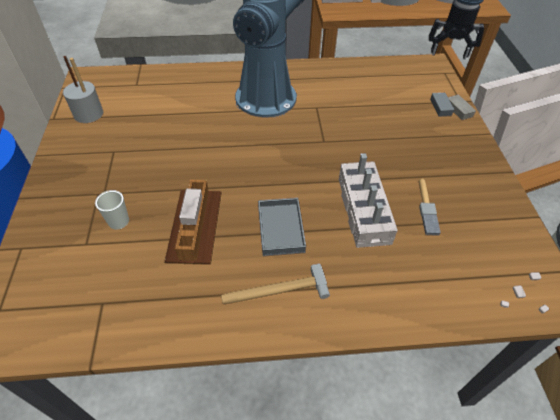

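View pics/top0.png

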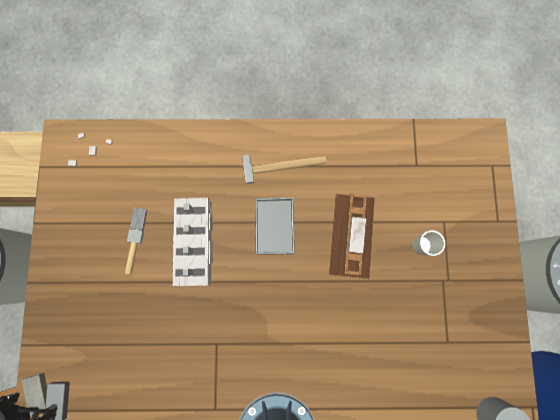

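```bash
cat > h.py <<'E'
from bench import ctrl
import cv2, numpy as np
from scipy.spatial.transform import Rotation as Rot
def cloud(c):
    im,d=ctrl.camera(c); k=ctrl.get_calibration(c); K,R,t=k["intrinsics"],k["R"],k["t"]
    v,u=np.mgrid[:420,:560]; X=np.stack([(u-K[0,2])/K[0,0]*d,(v-K[1,2])/K[1,1]*d,d],-1)
    W=(X-t)@R
    W[d==0]=np.nan
    return im,W
def proj(c,P):
    k=ctrl.get_calibration(c); X=np.atleast_2d(P)@k["R"].T+k["t"]; p=X@k["intrinsics"].T; return p[:,:2]/p[:,2:]
def crop(im,x0,y0,x1,y1,s,name):
    cv2.imwrite(f"pics/{name}.png",cv2.resize(im[y0:y1,x0:x1],None,fx=s,fy=s,interpolation=cv2.INTER_CUBIC))
def toworld(c,p):
    k=ctrl.get_calibration(c); return (np.array(p)-k["t"])@k["R"]
def mask(thing,c):
    r=ctrl.silhouettes(thing,c); return r
E
python3 - <<'E'
from h import *
np.set_printoptions(suppress=True,precision=4)
for c in ["scene","top"]:
    im,W=cloud(c); np.save(f"W_{c}.npy",W); cv2.imwrite(f"pics/{c}1.png",im)
    if c=="top": crop(im,120,180,400,300,2.8,"top1c")
    else: crop(im,150,150,420,280,2.9,"scene1c")
    for th in ["plug0_center","block","rack","offcut_center","tray","mallet","cup","brush"]:
        r=ctrl.silhouettes(th,c)
        print(c,th,[(round(a["p"],2),int(a["pixels"].sum()),np.nanmedian(W[a["pixels"]],0).round(3)) for a in r[:6]])
        if r: np.save(f"m_{c}_{th}.npy",np.array([a["pixels"] for a in r[:6]]))
        b=ctrl.boxes_of(th,c); print("   ",[(round(a["p"],2),toworld(c,a["point"]).round(3)) for a in b[:6]])
E
```

```text
scene plug0_center [(0.52, 175, array([0.643, 0.247, 0.103]))]
    [(0.68, array([0.642, 0.247, 0.109]))]
scene block []
    [(0.81, array([0.593, 0.227, 0.066])), (0.46, array([ 0.61 , -0.227,  0.008]))]
scene rack [(0.9, 2584, array([ 0.618, -0.218,  0.011]))]
    [(0.9, array([ 0.61 , -0.223,  0.005]))]
scene offcut_center [(0.67, 641, array([ 0.57 , -0.231,  0.089]))]
    [(0.98, array([ 0.571, -0.231,  0.091])), (0.39, array([0.465, 0.246, 0.103]))]
scene tray [(0.9, 2393, array([0.595, 0.005, 0.006]))]
    [(0.8, array([0.596, 0.003, 0.002]))]
scene mallet [(0.66, 1353, array([ 0.793, -0.004,  0.023]))]
    [(0.65, array([ 0.79 , -0.004,  0.025]))]
scene cup [(0.81, 927, array([ 0.546, -0.445,  0.062])), (0.61, 626, array([0.584, 0.426, 0.018])), (0.32, 2817, array([ 0.612, -0.221,  0.01 ]))]
    [(0.77, array([ 0.547, -0.448,  0.059]))]
scene brush [(0.32, 3088, array([0.59 , 0.232, 0.066]))]
    []
top plug0_center [(0.67, 810, array([0.784, 0.003, 0.025])), (0.45, 75, array([0.631, 0.244, 0.113]))]
    [(0.56, array([0.629, 0.242, 0.111]))]
top block [(0.94, 3087, array([0.542, 0.236, 0.067]))]
    [(0.73, array([0.544, 0.232, 0.067]))]
top rack [(0.82, 2629, array([ 0.561, -0.22 ,  0.011])), (0.47, 651, array([ 0.536, -0.461,  0.054]))]
    [(0.91, array([ 0.558, -0.22 ,  0.009]))]
top offcut_center [(0.85, 529, array([ 0.558, -0.232,  0.091])), (0.66, 55, array([0.455, 0.239, 0.128])), (0.49, 2745, array([ 0.562, -0.22 ,  0.011]))]
    []
top tray [(0.83, 2075, array([0.596, 0.004, 0.007]))]
    [(0.93, array([0.596, 0.006, 0.003]))]
top mallet [(0.73, 810, array([ 0.784, -0.003,  0.025]))]
    [(0.82, array([ 0.787, -0.003,  0.023]))]
top cup [(0.9, 639, array([ 0.537, -0.461,  0.053]))]
    [(0.43, array([ 0.787, -0.004,  0.023]))]
top brush [(0.85, 681, array([0.577, 0.426, 0.019]))]
    [(0.57, array([0.575, 0.426, 0.019])), (0.49, array([0.513, 0.243, 0.128]))]
```

View pics/scene1c.png

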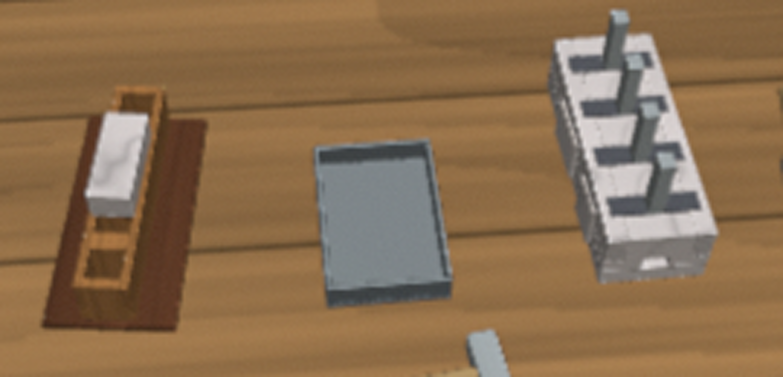

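View pics/top1c.png

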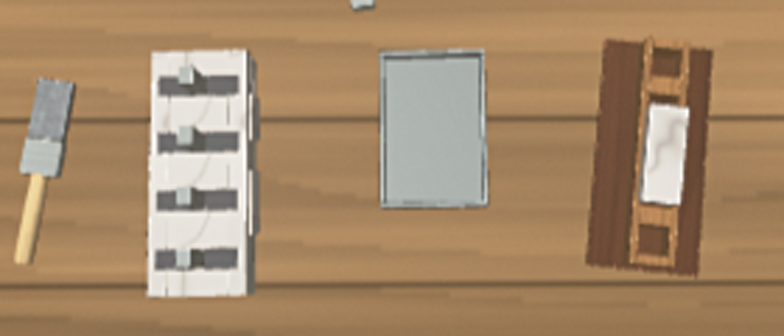

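```bash
cat > fit.py <<'E'
from h import *
def rect(P):  # min area rect of xy pts -> center, dims, yaw of long axis
    (c,s,a)=cv2.minAreaRect((P[:,:2]*1000).astype(np.float32))
    a=np.deg2rad(a)
    if s[0]<s[1]: a+=np.pi/2; s=s[::-1]
    a=(a+np.pi/2)%np.pi-np.pi/2
    return np.round(c,1),np.round(s,1),round(float(a),4)
def sel(W,x,y,z):
    P=W.reshape(-1,3); P=P[~np.isnan(P).any(1)]
    return P[(P[:,0]>x[0])&(P[:,0]<x[1])&(P[:,1]>y[0])&(P[:,1]<y[1])&(P[:,2]>z[0])&(P[:,2]<z[1])]
E
python3 - <<'E'
from fit import *
np.set_printoptions(suppress=True,precision=4)
for c in ["scene","top"]:
    W=np.load(f"W_{c}.npy")
    b=sel(W,(0.35,0.8),(0.15,0.33),(0.06,0.075)); print(c,"block top",len(b),rect(b),b[:,2].mean(), b.min(0),b.max(0))
    h=sel(W,(0.35,0.8),(0.15,0.33),(0.12,0.14)); h=h[np.argsort(h[:,0])]
    cl=np.split(h,np.where(np.diff(h[:,0])>0.02)[0]+1)
    for q in cl: print("  head",len(q),q.mean(0),q.min(0),q.max(0))
    o=sel(W,(0.35,0.8),(-0.35,-0.1),(0.08,0.1)); print(" offcut",len(o),rect(o),np.median(o,0))
    r=sel(W,(0.35,0.8),(-0.35,-0.1),(0.053,0.066)); print(" rackrim",len(r),rect(r),np.median(r,0))
    r=sel(W,(0.35,0.8),(-0.35,-0.1),(0.004,0.066)); print(" rackall",len(r),rect(r))
    t=sel(W,(0.45,0.75),(-0.1,0.1),(0.004,0.034)); print(" tray",len(t),rect(t))
E
```

```text
scene block top 2123 (array([545.6, 247.7]), array([258.4, 102.3]), 0.0187) 0.06700395450252754 [0.4173 0.1948 0.06  ] [0.6754 0.2997 0.075 ]
  head 43 [0.46   0.2448 0.1276] [0.4468 0.2375 0.1203] [0.4686 0.2531 0.134 ]
  head 48 [0.5181 0.2456 0.1274] [0.5053 0.2384 0.12  ] [0.5282 0.2542 0.1345]
  head 45 [0.5788 0.2472 0.1286] [0.5664 0.2398 0.1213] [0.5877 0.2558 0.1361]
  head 52 [0.6391 0.2481 0.1283] [0.6285 0.2406 0.1204] [0.6474 0.2564 0.1332]
 offcut 495 (array([ 560.9, -233.8]), array([101.9,  41.6]), -0.141) [ 0.5648 -0.2326  0.09  ]
 rackrim 559 (array([ 566.4, -233.5]), array([242.7,  48.9]), -0.1115) [ 0.6282 -0.2295  0.0599]
 rackall 3027 (array([ 575.4, -225.5]), array([450.3, 247.9]), 0.007)
 tray 2059 (array([601.7,   0.3]), array([294.7, 198. ]), -0.0118)
top block top 2703 (array([545.2, 246.7]), array([254.3, 101.4]), 0.0211) 0.06769572922174627 [0.4191 0.1946 0.0601] [0.6728 0.2982 0.0749]
  head 41 [0.4547 0.2433 0.1301] [0.4467 0.2365 0.1231] [0.4628 0.2503 0.1347]
  head 42 [0.5141 0.245  0.1313] [0.5057 0.238  0.1252] [0.5224 0.2527 0.1366]
  head 46 [0.5743 0.2462 0.1302] [0.5658 0.2393 0.12  ] [0.583  0.2551 0.1347]
  head 41 [0.6336 0.247  0.129 ] [0.6253 0.2407 0.1206] [0.6433 0.2544 0.1351]
 offcut 503 (array([ 558.9, -234.2]), array([100.5,  40.6]), -0.1306) [ 0.5578 -0.2337  0.0912]
 rackrim 568 (array([ 565.7, -234.7]), array([237.7,  49.3]), -0.1134) [ 0.5684 -0.2289  0.0611]
 rackall 3911 (array([ 575.8, -225. ]), array([448.5, 249.7]), 0.0005)
 tray 2335 (array([599.7,   0.3]), array([299.2, 199.8]), -0.0028)
```

```bash
cat > plan.py <<'E'
from h import *
np.set_printoptions(suppress=True,precision=4)
def toolR(o):
    w,x,y,z=o["eef_rot"]; return Rot.from_quat([x,y,z,w]).as_matrix()
def goal_R(jaw_yaw,ref=None):
    # tool y=down, tool x horizontal at yaw
    c=np.cos(jaw_yaw); s=np.sin(jaw_yaw)
    X=np.array([c,s,0]); Y=np.array([0,0,-1.]); return np.stack([X,Y,np.cross(X,Y)],1)
def delta(p,R):
    """remaining move to TCP pose p,R in tool axes: units"""
    o=ctrl.get_obs(); R0=toolR(o); p=np.array(p,float)
    rv=Rot.from_matrix(R0.T@R).as_rotvec()
    d=R0.T@(p-o["eef_pos"]); d2=R.T@(p-o["eef_pos"])
    print("t",round(float(o["time_s"]),2),"pos",o["eef_pos"],"open",round(float(o["opening"]),3),"F",np.round(o["wrist_force"],1))
    print("turn units",np.rad2deg(rv)/6,"| shift units now-axes",d/0.03,"| goal-axes",d2/0.03)
E
python3 - <<'E'
from plan import *
o=ctrl.get_obs(); R=toolR(o); print(R)
# offcut: long axis yaw -0.135; jaw across: yaw -0.135+pi/2 (or -pi/2)
for s in (1,-1):
    print(s); delta([0.560,-0.234,0.2],goal_R(-0.135+s*np.pi/2))
E
```

```text
[[ 0.2781 -0.0001 -0.9606]
 [ 0.9606 -0.      0.2781]
 [-0.     -1.      0.    ]]
1
t 1.8 pos [0.1599 0.5523 0.1994] open 0.998 F [-0.3 -1.1  0.6]
turn units [-0.0005 -1.4017 -0.0004] | shift units now-axes [-21.4685  -0.0212 -20.1003] | goal-axes [-24.1776  -0.0211 -16.7441]
-1
t 1.8 pos [0.1599 0.5523 0.1994] open 0.998 F [-0.3 -1.1  0.6]
turn units [ 0.0006 28.5983 -0.0007] | shift units now-axes [-21.4685  -0.0212 -20.1003] | goal-axes [24.1776 -0.0211 16.7441]
```

Emit:
{"op": "step_arm", "data": {
  "commands": [
    [0,-0.7,0,-0.9,0,-0.8,1],
    [0,-0.7,0,-0.9,0,-0.8,1],
    [0,0,0,-1,0,-0.7,1],
    [0,0,0,-1,0,-0.7,1],
    [0,0,0,-1,0,-0.7,1],
    [0,0,0,-1,0,-0.7,1],
    [0,0,0,-1,0,-0.7,1],
    [0,0,0,-1,0,-0.7,1],
    [0,0,0,-1,0,-0.7,1],
    [0,0,0,-1,0,-0.7,1]
  ]
}}

```text
time_s: 2.8
eef_pos: [0.328, 0.2266, 0.1997]
eef_rot: [-0.532, 0.533, 0.465, -0.465]
wrist_force: [-0.3, 0.2, 0.0]
opening: 1.0
```

```bash
python3 - <<'E'
from plan import *
from fit import *
delta([0.560,-0.234,0.2],goal_R(-0.135+np.pi/2))
for c in ["scene","top"]:
    W=np.load(f"W_{c}.npy")
    t=sel(W,(0.5,0.7),(-0.08,0.08),(0.02,0.034)); print(" tray",len(t),rect(t))
E
```

```text
t 2.8 pos [0.328  0.2266 0.1997] open 1.0 F [-0.3  0.2  0. ]
turn units [0.0084 0.0006 0.0036] | shift units now-axes [-14.1731  -0.0077  -9.7298] | goal-axes [-14.1725  -0.011   -9.7307]
 tray 474 (array([596.2,   4.3]), array([172.8, 115.3]), 0.0149)
 tray 305 (array([595.2,   2.9]), array([170.9, 114.8]), 0.0269)
```

Emit:
{"op": "step_arm", "data": {
  "commands": [
    [0,0,0,-1,0,-0.7,1],
    [0,0,0,-1,0,-0.7,1],
    [0,0,0,-1,0,-0.7,1],
    [0,0,0,-1,0,-0.7,1],
    [0,0,0,-1,0,-0.7,1],
    [0,0,0,-1,0,-0.7,1],
    [0,0,0,-1,0,-0.7,1],
    [0,0,0,-1,0,-0.7,1],
    [0,0,0,-1,0,-0.7,1],
    [0,0,0,-1,0,-0.7,1]
  ]
}}

```text
time_s: 3.8
eef_pos: [0.4957, -0.0992, 0.1995]
eef_rot: [-0.533, 0.533, 0.465, -0.465]
wrist_force: [-0.1, -0.3, -0.0]
opening: 0.997
```

Emit:
{"op": "step_arm", "data": {
  "commands": [
    [0,0,0,-1,0,-0.7,1],
    [0,0,0,-1,0,-0.7,1],
    [0,0,0,-1,0,-0.7,1],
    [0,0,0,-0.6,0,-0.4,1],
    [0,0,0,-0.5,0,-0.2,1],
    [0,0,0,0,0,0,1]
  ]
}}

```text
time_s: 4.4
eef_pos: [0.5587, -0.2321, 0.1991]
eef_rot: [0.533, -0.533, -0.464, 0.465]
wrist_force: [-0.4, -0.1, -0.3]
opening: 0.997
```

```bash
cat > rack.py <<'E'
from fit import *
def show(name=None,box=(290,170,410,300)):
  for c in ["scene","top"]:
    im,W=cloud(c)
    o=sel(W,(0.35,0.8),(-0.35,-0.1),(0.08,0.1)); print(c," offcut",len(o),rect(o) if len(o)>10 else 0)
    r=sel(W,(0.35,0.8),(-0.35,-0.1),(0.053,0.066)); print(" rackrim",len(r),rect(r) if len(r)>10 else 0)
    if name: crop(im,*((90,130,420,300) if c=="scene" else (120,170,400,310)),2.4,f"{name}_{c}")
E
python3 - <<'E'
from plan import *
import rack
rack.show("a")
delta([0.560,-0.234,0.06],goal_R(-0.135+np.pi/2))
E
```

```text
scene  offcut 497 (array([ 561., -233.]), array([103.2,  41.4]), -0.1119)
 rackrim 566 (array([ 566. , -233.6]), array([243.8,  49.6]), -0.1103)
top  offcut 38 (array([ 548.9, -234.1]), array([86.1, 22.2]), 0.3091)
 rackrim 232 (array([ 593.3, -237.8]), array([184.1,  48.7]), -0.1109)
t 4.5 pos [ 0.5583 -0.2298  0.1992] open 1.001 F [0.3 0.4 0.2]
turn units [-0.0069 -0.0035  0.007 ] | shift units now-axes [-0.1339  4.6389 -0.0771] | goal-axes [-0.1305  4.639  -0.0737]
```

Emit:
{"op": "step_arm", "data": {
  "commands": [
    [0,0,0,-0.1,0.8,-0.05,1],
    [0,0,0,0,0.8,0,1],
    [0,0,0,0,0.8,0,1],
    [0,0,0,0,0.8,0,1],
    [0,0,0,0,0.8,0,1],
    [0,0,0,0,0.65,0,1],
    [0,0,0,0,0,0,1]
  ]
}}

```text
time_s: 5.2
eef_pos: [0.5574, -0.2307, 0.0571]
eef_rot: [0.534, -0.53, -0.465, 0.466]
wrist_force: [-0.6, 0.7, 0.4]
opening: 1.004
```

```bash
python3 - <<'E'
from plan import *
import rack
rack.show("b")
for i in range(3):delta([0.560,-0.234,0.06],goal_R(-0.135+np.pi/2))
E
```

```text
scene  offcut 495 (array([ 560.4, -233.6]), array([102.9,  40.6]), -0.1281)
 rackrim 460 (array([ 567.8, -233.6]), array([239.8,  48.7]), -0.1103)
top  offcut 99 (array([ 527.3, -237. ]), array([32.1, 26.7]), 1.0766)
 rackrim 142 (array([ 597.4, -236.6]), array([174.9,  44.7]), -0.0723)
t 5.3 pos [ 0.5598 -0.2326  0.0604] open 0.999 F [ 0.7 -0.9 -0.4]
turn units [-0.0027  0.0087  0.0027] | shift units now-axes [-0.0454  0.0132 -0.0132] | goal-axes [-0.0454  0.0133 -0.0132]
t 5.3 pos [ 0.5598 -0.2326  0.0604] open 0.999 F [ 0.7 -0.9 -0.4]
turn units [-0.0027  0.0087  0.0027] | shift units now-axes [-0.0454  0.0132 -0.0132] | goal-axes [-0.0454  0.0133 -0.0132]
t 5.3 pos [ 0.5598 -0.2326  0.0604] open 0.999 F [ 0.7 -0.9 -0.4]
turn units [-0.0027  0.0087  0.0027] | shift units now-axes [-0.0454  0.0132 -0.0132] | goal-axes [-0.0454  0.0133 -0.0132]
```

View pics/b_scene.png

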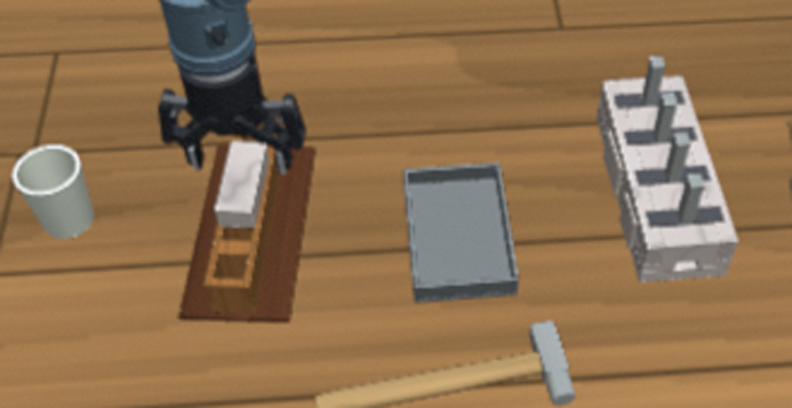

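Emit:
{"op": "step_arm", "data": {
  "commands": [
    [0,0,0,0,0,0,0.4],
    [0,0,0,0,0,0,0],
    [0,0,0,0,0,0,0],
    [0,0,0,0,0,0,0],
    [0,0,0,0,0,0,0],
    [0,0,0,0,0,0,0],
    [0,0,0,0,0,0,0]
  ]
}}

```text
time_s: 6.0
eef_pos: [0.5598, -0.2337, 0.0599]
eef_rot: [0.533, -0.533, -0.465, 0.465]
wrist_force: [0.4, 0.1, -0.1]
opening: -0.003
```

Emit:
{"op": "step_arm", "data": {
  "commands": [
    [0,0,0,0,-0.3,0,0],
    [0,0,0,0,-0.6,0,0],
    [0,0,0,0,-0.8,0,0],
    [0,0,0,0,-0.8,0,0]
  ]
}}

```text
time_s: 6.4
eef_pos: [0.5597, -0.2336, 0.1361]
eef_rot: [0.533, -0.533, -0.465, 0.465]
wrist_force: [0.9, -0.5, 1.0]
opening: 0.002
```

```bash
python3 - <<'E'
from plan import *
import rack
rack.show("c")
delta([0.596,0.0035,0.12],goal_R(0.02+np.pi/2))
E
```

```text
scene  offcut 495 (array([ 560.6, -233.2]), array([103.4,  40.8]), -0.1172)
 rackrim 557 (array([ 566.8, -233.5]), array([243.1,  49.2]), -0.1115)
top  offcut 90 (array([ 559. , -238.3]), array([104.5,  30. ]), 0.0559)
 rackrim 187 (array([ 596.2, -238.1]), array([176.3,  49.3]), -0.1084)
t 6.5 pos [ 0.5624 -0.2353  0.1397] open -0.001 F [ 0.1 -0.5  1.7]
turn units [ 0.0643 -1.4809 -0.0377] | shift units now-axes [ 8.0394  0.6298 -0.0339] | goal-axes [ 7.9348  0.6569 -1.2794]
```

View pics/c_scene.png

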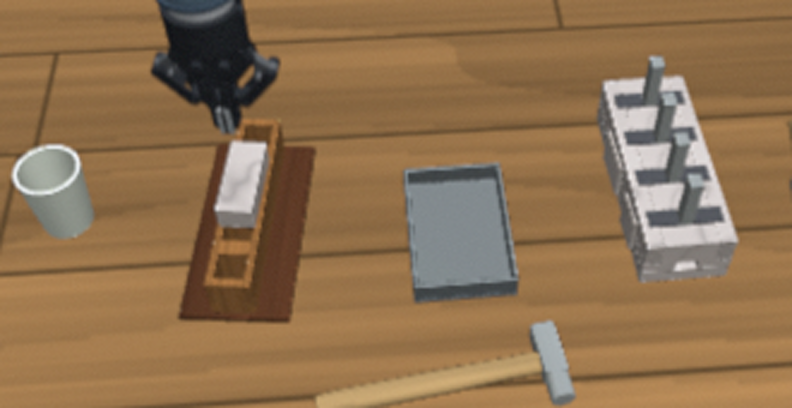

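```bash
python3 - <<'E'
from plan import *
o=ctrl.get_obs(); p=o["eef_pos"]; R=toolR(o); print(R)
for c,(x0,y0,x1,y1) in dict(scene=(90,70,420,300),top=(120,170,400,400)).items():
    im,W=cloud(c)
    q=proj(c,[p,p-R[:,1]*0.1]); print(c,q)
    for a in q: cv2.circle(im,tuple(np.round(a).astype(int)),2,(0,0,255),-1)
    crop(im,x0,y0,x1,y1,2.4,"d_"+c)
    # gripper points
    from fit import sel
    g=sel(W,(0.4,0.7),(-0.35,-0.1),(0.115,0.17)); print(g.min(0),g.max(0),np.median(g,0), len(g))
    for z in np.arange(0.1,0.2,0.01):
        g=sel(W,(0.4,0.7),(-0.35,-0.1),(z,z+.01)); 
        if len(g): print(z,len(g),g.mean(0),g.min(0),g.max(0))
E
```

```text
[[ 0.1347  0.0065 -0.9909]
 [ 0.9909 -0.0043  0.1347]
 [-0.0034 -1.     -0.007 ]]
scene [[186.5744 191.2378]
 [180.2741 162.8835]]Traceback (most recent call last):
  File "<stdin>", line 10, in <module>
    return umr_minimum(a, axis, None, out, keepdims, initial, where)
ValueError: zero-size array to reduction operation minimum which has no identity
```

View pics/d_scene.png

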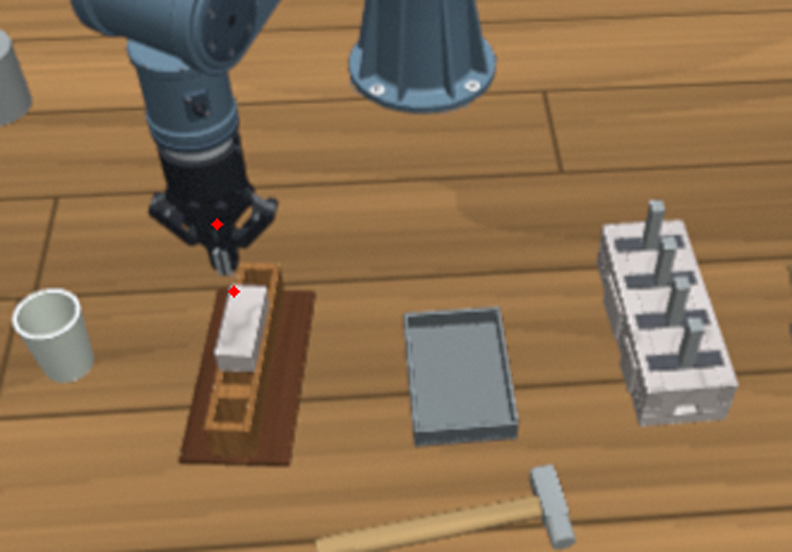

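```bash
python3 - <<'E'
from plan import *
o=ctrl.get_obs(); p=o["eef_pos"]; R=toolR(o); print(p)
for c,(x0,y0,x1,y1) in dict(scene=(90,70,420,300),top=(120,170,400,400)).items():
    im,W=cloud(c)
    q=proj(c,[p,p-R[:,1]*0.1]); print(c,q)
    if c=="scene":
        for v in range(166,196,3): print(v,[tuple(np.round(W[v,u]*1000).tolist()) for u in (178,182,184,188)])
    for a in q: cv2.circle(im,tuple(np.round(a).astype(int)),1,(0,0,255),-1)
    crop(im,x0,y0,x1,y1,2.4,"e_"+c)
E
```

```text
[ 0.5613 -0.2346  0.1375]
scene [[187.0018 191.4918]
 [180.6709 163.3015]]
166 [(567.0, -241.0, 235.0), (578.0, -229.0, 246.0), (578.0, -224.0, 245.0), (558.0, -219.0, 224.0)]
169 [(570.0, -241.0, 228.0), (577.0, -231.0, 235.0), (580.0, -226.0, 237.0), (565.0, -219.0, 221.0)]
172 [(571.0, -243.0, 219.0), (572.0, -233.0, 220.0), (572.0, -229.0, 219.0), (568.0, -220.0, 214.0)]
175 [(570.0, -245.0, 208.0), (570.0, -235.0, 207.0), (575.0, -230.0, 212.0), (567.0, -222.0, 202.0)]
178 [(563.0, -248.0, 190.0), (573.0, -237.0, 199.0), (573.0, -232.0, 200.0), (569.0, -223.0, 195.0)]
181 [(390.0, -291.0, -2.0), (571.0, -239.0, 187.0), (571.0, -234.0, 187.0), (569.0, -225.0, 184.0)]
184 [(403.0, -290.0, -1.0), (572.0, -240.0, 178.0), (571.0, -236.0, 176.0), (407.0, -260.0, 1.0)]
187 [(418.0, -289.0, 2.0), (420.0, -277.0, 3.0), (418.0, -272.0, -0.0), (419.0, -260.0, -0.0)]
190 [(428.0, -289.0, -0.0), (433.0, -276.0, 4.0), (441.0, -268.0, 12.0), (512.0, -242.0, 89.0)]
193 [(441.0, -288.0, -0.0), (449.0, -274.0, 9.0), (450.0, -268.0, 9.0), (526.0, -241.0, 92.0)]
top [[360.651  231.8822]
 [368.8808 227.3429]]
```

View pics/e_top.png

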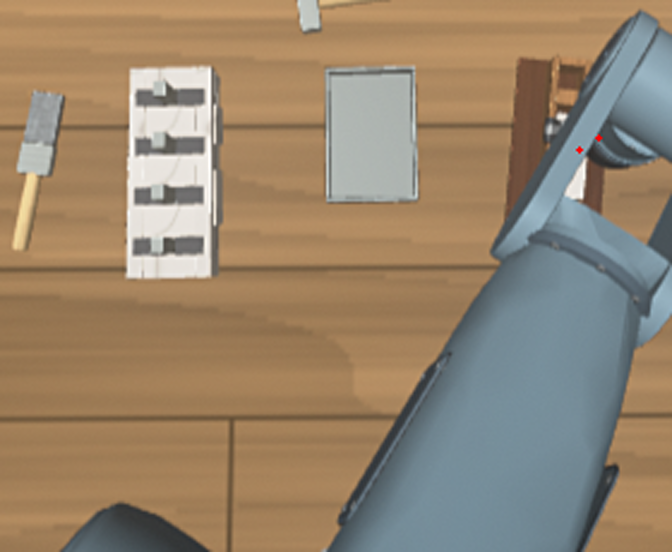

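```bash
python3 - <<'E'
from plan import *
o=ctrl.get_obs(); print(o["eef_pos"],o["q"])
im,W=cloud("scene")
for v in range(182,190): print(v,[tuple(np.round(W[v,u]*1000).tolist()) for u in range(180,188)])
E
```

```text
[ 0.5595 -0.2334  0.1345] [-0.5908  0.3121  1.5833 -0.      1.2467 -2.0264]
182 [(565.0, -245.0, 178.0), (564.0, -243.0, 176.0), (570.0, -239.0, 183.0), (572.0, -237.0, 184.0), (570.0, -235.0, 183.0), (570.0, -232.0, 182.0), (571.0, -230.0, 183.0), (566.0, -228.0, 178.0)]
183 [(565.0, -246.0, 174.0), (564.0, -244.0, 173.0), (568.0, -240.0, 177.0), (572.0, -237.0, 181.0), (570.0, -235.0, 179.0), (569.0, -233.0, 177.0), (572.0, -230.0, 180.0), (567.0, -229.0, 174.0)]
184 [(404.0, -284.0, -1.0), (401.0, -282.0, -4.0), (570.0, -241.0, 176.0), (570.0, -238.0, 175.0), (569.0, -236.0, 174.0), (571.0, -233.0, 176.0), (571.0, -231.0, 175.0), (570.0, -228.0, 175.0)]
185 [(411.0, -283.0, 3.0), (411.0, -281.0, 1.0), (568.0, -242.0, 170.0), (570.0, -239.0, 171.0), (570.0, -236.0, 172.0), (567.0, -235.0, 168.0), (571.0, -231.0, 172.0), (570.0, -229.0, 171.0)]
186 [(415.0, -283.0, 2.0), (411.0, -281.0, -2.0), (414.0, -278.0, 1.0), (414.0, -275.0, 0.0), (414.0, -272.0, 0.0), (415.0, -269.0, 1.0), (418.0, -265.0, 4.0), (414.0, -263.0, -1.0)]
187 [(417.0, -284.0, -0.0), (417.0, -281.0, -1.0), (419.0, -277.0, 1.0), (419.0, -274.0, 1.0), (423.0, -270.0, 6.0), (417.0, -269.0, -1.0), (420.0, -265.0, 2.0), (418.0, -263.0, -1.0)]
188 [(422.0, -283.0, 1.0), (418.0, -281.0, -4.0), (422.0, -277.0, 1.0), (428.0, -273.0, 7.0), (426.0, -270.0, 5.0), (427.0, -267.0, 5.0), (425.0, -265.0, 3.0), (426.0, -262.0, 4.0)]
189 [(428.0, -282.0, 3.0), (428.0, -279.0, 3.0), (425.0, -277.0, -0.0), (426.0, -274.0, -0.0), (428.0, -271.0, 2.0), (427.0, -268.0, 1.0), (429.0, -265.0, 2.0), (510.0, -244.0, 91.0)]
```

Emit:
{"op": "step_arm", "data": {
  "commands": [
    [0,0,0,0,0,0,1],
    [0,0,0,0,0,0,1],
    [0,0,0,0,0,0,1],
    [0,0,0,0,0,0,1],
    [0,0,0,0,0,0,1],
    [0,0,0,0,0.7,0,1],
    [0,0,0,0,0.7,0,1],
    [0,0,0,0,0.6,0,1],
    [0,0,0,0,0.5,0,1],
    [0,0,0,0,0,0,1]
  ]
}}

```text
time_s: 7.7
eef_pos: [0.5583, -0.2326, 0.0574]
eef_rot: [0.534, -0.531, -0.465, 0.465]
wrist_force: [-0.4, 0.3, -0.7]
opening: 1.0
```

```bash
python3 - <<'E'
from plan import *
im,W=cloud("scene"); crop(im,130,130,260,270,4.2,"f")
delta([0.560,-0.234,0.06],goal_R(-0.135+np.pi/2))
v,u=np.where((W[...,2]>0.07)&(W[...,2]<0.2)&(W[...,0]>.54)&(W[...,0]<.65)&(abs(W[...,1]+.235)>.03)&(abs(W[...,1]+.235)<.08))
P=W[v,u]
for s in (-1,1):
    Q=P[(P[:,1]+.235)*s>0]; print(s,len(Q),Q[np.argsort(Q[:,2])[:12]].round(3).tolist())
E
```

```text
t 7.75 pos [ 0.5592 -0.2332  0.0589] open 0.996 F [-0.6 -0.9  0.1]
turn units [-0.0189 -0.0016  0.0089] | shift units now-axes [-0.0224 -0.0358 -0.0302] | goal-axes [-0.0224 -0.0358 -0.0303]
-1 276 [[0.557, -0.276, 0.102], [0.544, -0.275, 0.103], [0.555, -0.276, 0.104], [0.553, -0.276, 0.106], [0.544, -0.274, 0.107], [0.548, -0.276, 0.108], [0.562, -0.28, 0.109], [0.553, -0.275, 0.11], [0.563, -0.282, 0.11], [0.56, -0.277, 0.11], [0.557, -0.285, 0.111], [0.564, -0.277, 0.111]]
1 343 [[0.568, -0.186, 0.1], [0.568, -0.185, 0.103], [0.572, -0.193, 0.105], [0.574, -0.187, 0.106], [0.577, -0.189, 0.11], [0.571, -0.184, 0.111], [0.574, -0.187, 0.111], [0.571, -0.182, 0.111], [0.572, -0.192, 0.112], [0.575, -0.192, 0.113], [0.576, -0.189, 0.113], [0.571, -0.184, 0.115]]
```

View pics/f.png

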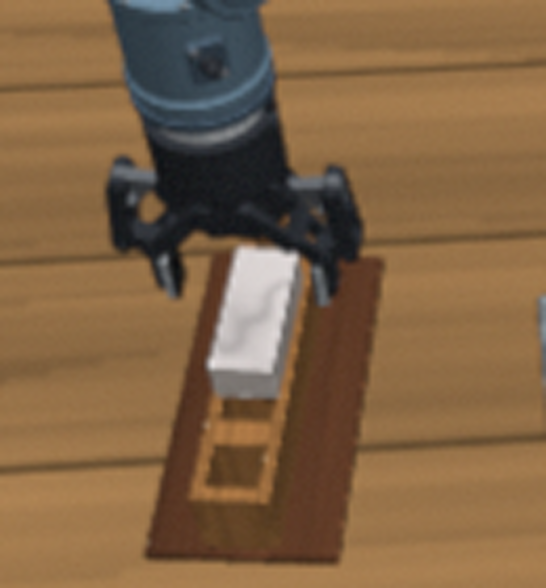

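Emit:
{"op": "step_arm", "data": {
  "commands": [
    [0,0,0,0,0.5,0,1],
    [0,0,0,0,0.5,0,1],
    [0,0,0,0,0,0,0.5],
    [0,0,0,0,0,0,0],
    [0,0,0,0,0,0,0],
    [0,0,0,0,0,0,0],
    [0,0,0,0,0,0,0],
    [0,0,0,0,0,0,0]
  ]
}}

```text
time_s: 8.55
eef_pos: [0.5604, -0.234, 0.0306]
eef_rot: [-0.532, 0.533, 0.465, -0.465]
wrist_force: [0.7, 0.0, 3.7]
opening: 0.457
```

```bash
python3 - <<'E'
from plan import *
im,W=cloud("scene"); crop(im,130,130,260,270,4.2,"g")
delta([0.560,-0.234,0.06],goal_R(-0.135+np.pi/2))
E
```

```text
t 8.6 pos [ 0.5604 -0.234   0.0307] open 0.456 F [-0.5  0.1  5. ]
turn units [ 0.0127 -0.0017 -0.0061] | shift units now-axes [-0.0028 -0.9782  0.0129] | goal-axes [-0.0022 -0.9782  0.0142]
```

View pics/g.png

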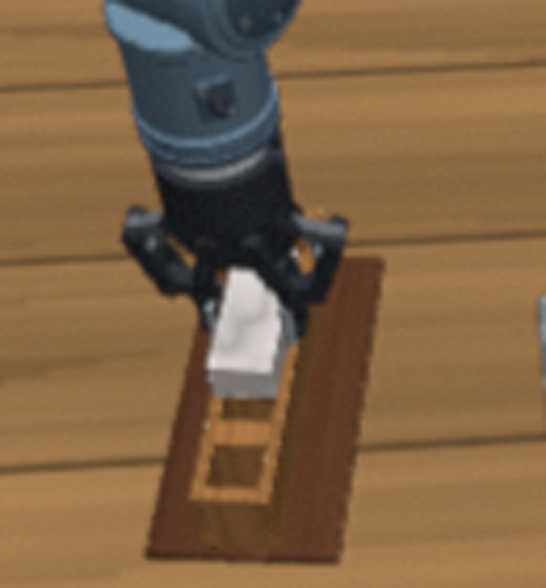

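Emit:
{"op": "step_arm", "data": {
  "commands": [
    [0,0,0,0,-0.2,0,0],
    [0,0,0,0,-0.4,0,0],
    [0,0,0,0,-0.6,0,0],
    [0,0,0,0,-0.8,0,0],
    [0,0,0,0,-0.7,0,0],
    [0,0,0,0,0,0,0]
  ]
}}

```text
time_s: 9.2
eef_pos: [0.562, -0.235, 0.1149]
eef_rot: [-0.53, 0.535, 0.466, -0.465]
wrist_force: [0.9, -0.1, -2.6]
opening: 0.459
```

```bash
python3 - <<'E'
from plan import *
im,W=cloud("scene"); crop(im,90,100,350,270,3,"i")
delta([0.596,0.0035,0.11],goal_R(0.02+np.pi/2))
E
```

```text
t 9.25 pos [ 0.5609 -0.2343  0.1128] open 0.457 F [-0.2 -0.2 -2.3]
turn units [ 0.03   -1.4816 -0.0178] | shift units now-axes [ 8.0126  0.0799 -0.0908] | goal-axes [ 7.9022  0.0926 -1.3282]
```

View pics/i.png

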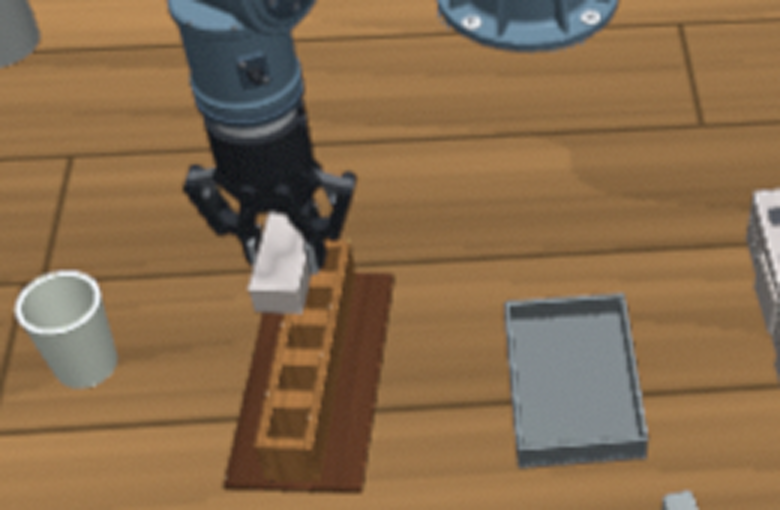

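Emit:
{"op": "step_arm", "data": {
  "commands": [
    [0,-0.5,0,0.6,0,-0.1,0],
    [0,-0.5,0,0.9,0,-0.1,0],
    [0,-0.48,0,0.9,0,-0.1,0],
    [0,0,0,0.9,0,-0.15,0],
    [0,0,0,0.9,0,-0.15,0],
    [0,0,0,0.9,0,-0.15,0],
    [0,0,0,0.9,0,-0.15,0],
    [0,0,0,0.9,0,-0.15,0],
    [0,0,0,0.8,0,-0.1,0],
    [0,0,0,0.2,0,-0.1,0]
  ]
}}

```text
time_s: 10.25
eef_pos: [0.5978, 0.0067, 0.1089]
eef_rot: [0.495, -0.493, -0.506, 0.506]
wrist_force: [-1.0, -0.9, -3.3]
opening: 0.455
```

```bash
python3 - <<'E'
from plan import *
ctrl.camera("scene")
delta([0.596,0.0035,-0.022],goal_R(0.02+np.pi/2))
E
```

```text
t 10.3 pos [0.5986 0.0061 0.1092] open 0.458 F [-0.1 -0.2 -2.3]
turn units [-0.0251  0.0365  0.0135] | shift units now-axes [-0.0906  4.3738  0.0769] | goal-axes [-0.0847  4.3737  0.088 ]
```

Emit:
{"op": "step_arm", "data": {
  "commands": [
    [0,0,0,-0.09,0.7,0.08,0],
    [0,0,0,0,0.8,0,0],
    [0,0,0,0,0.8,0,0],
    [0,0,0,0,0.8,0,0],
    [0,0,0,0,0.7,0,0],
    [0,0,0,0,0.4,0,0],
    [0,0,0,0,0.1,0,0],
    [0,0,0,0,0.05,0,0],
    [0,0,0,0,0,0,0]
  ]
}}

```text
time_s: 11.2
eef_pos: [0.598, -0.0002, -0.0188]
eef_rot: [-0.495, 0.495, 0.505, -0.505]
wrist_force: [0.6, -0.6, -2.8]
opening: 0.457
```

```bash
python3 - <<'E'
from plan import *
im,_=ctrl.camera("scene"); crop(im,170,130,390,270,3.5,"j")
delta([0.596,0.0035,-0.022],goal_R(0.02+np.pi/2))
E
```

```text
t 11.25 pos [ 0.5982 -0.0001 -0.0185] open 0.459 F [-0.3 -0.6 -3.3]
turn units [ 0.0177 -0.0011 -0.0042] | shift units now-axes [0.1223 0.1161 0.0695] | goal-axes [0.1223 0.1163 0.0693]
```

View pics/j.png

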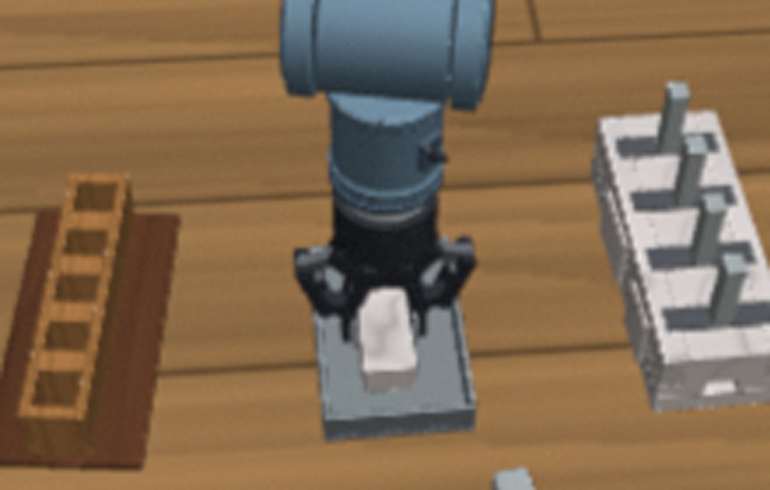

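Emit:
{"op": "step_arm", "data": {
  "commands": [
    [0,0,0,0.1,0.05,0,0],
    [0,0,0,0,0.05,0,0],
    [0,0,0,0,0.03,0,0],
    [0,0,0,0,0,0,0]
  ]
}}

```text
time_s: 11.65
eef_pos: [0.597, 0.0032, -0.0236]
eef_rot: [0.495, -0.495, -0.505, 0.505]
wrist_force: [-0.1, 0.6, -3.0]
opening: 0.456
```

Emit:
{"op": "step_arm", "data": {
  "commands": [
    [0,0,0,0,0.03,0,0],
    [0,0,0,0,0.03,0,0],
    [0,0,0,0,0,0,0]
  ]
}}

```text
time_s: 11.95
eef_pos: [0.5973, 0.0031, -0.0243]
eef_rot: [0.495, -0.495, -0.505, 0.505]
wrist_force: [-3.8, 0.5, 5.5]
opening: 0.455
```

Emit:
{"op": "step_arm", "data": {
  "commands": [
    [0,0,0,0,0,0,0.55],
    [0,0,0,0,0,0,0.65],
    [0,0,0,0,0,0,0.65],
    [0,0,0,0,-0.4,0,0.65],
    [0,0,0,0,-0.8,0,0.65],
    [0,0,0,0,-0.9,0,0.65],
    [0,0,0,0,-0.9,0,0.65],
    [0,0,0,0,-0.9,0,0.65],
    [0,0,0,0,-0.9,0,0.65],
    [0,0,0,0,0,0,0.65]
  ]
}}

```text
time_s: 12.95
eef_pos: [0.6005, 0.0026, 0.1244]
eef_rot: [-0.492, 0.498, 0.507, -0.503]
wrist_force: [0.4, -0.7, 0.3]
opening: 0.651
```

```bash
python3 - <<'E'
from plan import *
im,_=ctrl.camera("scene"); crop(im,170,130,390,270,3.5,"k")
print(np.array([0.5445,0.2462]))
delta([0.4548,0.2445,0.12],goal_R(0.021+np.pi/2))
E
```

```text
[0.5445 0.2462]
t 13.0 pos [0.5991 0.0028 0.122 ] open 0.652 F [ 0.1  0.3 -0.3]
turn units [ 0.0533 -0.0105 -0.0117] | shift units now-axes [8.1511 0.0292 4.6491] | goal-axes [8.1562 0.0652 4.6399]
```

View pics/k.png

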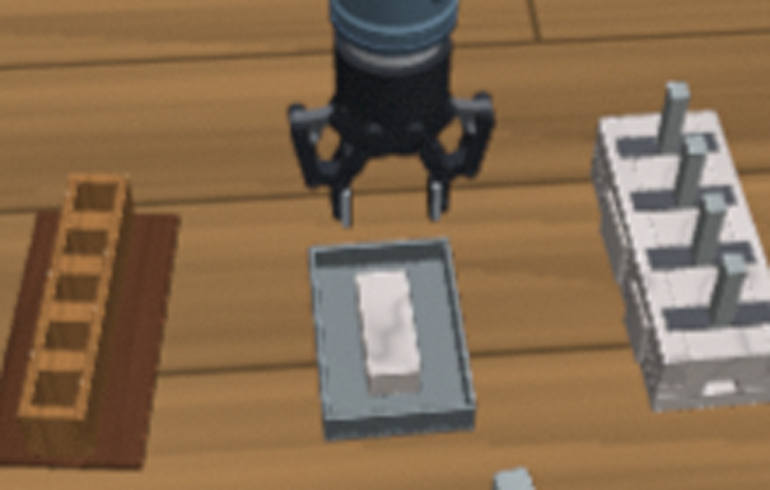

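Emit:
{"op": "step_arm", "data": {
  "commands": [
    [0,0,1,0,0,0,0],
    [0,0,1,0,0,0,0],
    [0,0,1,0,0,0,0],
    [0,0,0,0,0,0,0],
    [0,0,0,0,0,0,0],
    [0,0,0,0,0,0,0]
  ]
}}

```text
time_s: 13.6
eef_pos: [0.597, 0.0026, 0.1184]
eef_rot: [0.411, -0.568, -0.421, 0.576]
wrist_force: [0.9, 0.0, 1.1]
opening: -0.0
```

```bash
cat > tip.py <<'E'
from plan import *
o=ctrl.get_obs(); p=o["eef_pos"]; R=toolR(o); print(p); print(R)
im,W=cloud("scene")
for d in (0,0.034): print(proj("scene",[p-R[:,1]*d])[0], proj("scene",[p+[0,0,d]])[0])
import sys
g=im[170:260,200:330]; cv2.imwrite(f"pics/{sys.argv[1]}.png",cv2.resize(g,None,fx=6,fy=6,interpolation=cv2.INTER_NEAREST))
M=(W[...,2]>0.12)&(W[...,2]<0.21)&(abs(W[...,1])<.1)&(W[...,0]>.55)&(W[...,0]<.66)
v,u=np.where(M); 
for vv in sorted(set(v))[::-1][:8]: 
    uu=u[v==vv]; print(vv,uu.min(),uu.max(),len(uu),np.median(W[vv,uu],0).round(3))
E
python3 tip.py l
```

```text
[0.597  0.0026 0.1184]
[[-0.0184  0.0052 -0.9998]
 [ 0.9513 -0.3076 -0.0191]
 [-0.3077 -0.9515  0.0007]]
[280.8474 201.7657] [280.8474 201.7657]
[285.1695 193.1331] [281.03  192.979]
196 287 288 2 [0.607 0.018 0.151]
195 283 288 6 [0.606 0.013 0.154]
194 283 290 8 [0.605 0.015 0.157]
193 282 291 10 [0.605 0.015 0.16 ]
192 282 292 11 [0.605 0.017 0.165]
191 282 292 11 [0.605 0.016 0.168]
190 282 293 12 [0.603 0.017 0.17 ]
189 281 293 13 [0.604 0.016 0.175]
```

View pics/l.png

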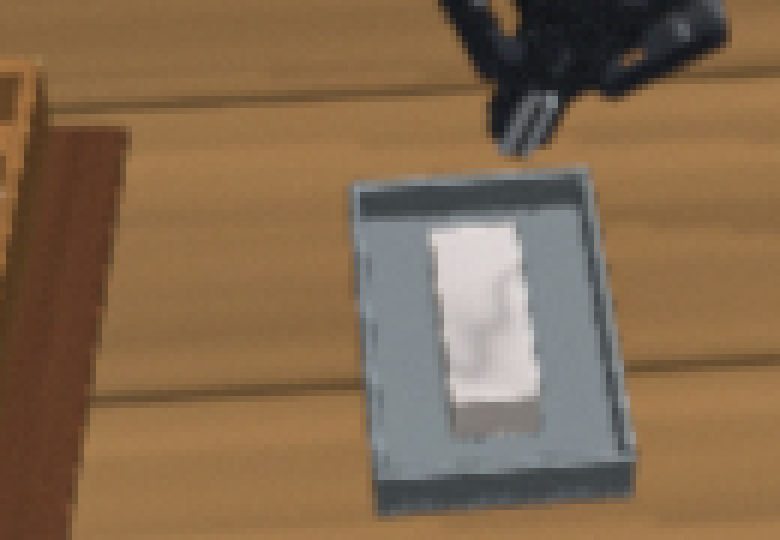

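Emit:
{"op": "step_arm", "data": {
  "commands": [
    [0,0,-1,0,0,0,0.6],
    [0,0,-1,0,0,0,0.6],
    [0,0,-1,0,0,0,0.6],
    [0,0,0,0.9,0,0.6,0.6],
    [0,0,0,0.9,0,0.6,0.6],
    [0,0,0,0.9,0,0.6,0.6],
    [0,0,0,0.9,0,0.6,0.6],
    [0,0,0,0.9,0,0.6,0.6],
    [0,0,0,0.9,0,0.5,0.6],
    [0,0,0,0.9,0,0.4,0.6]
  ]
}}

```text
time_s: 14.65
eef_pos: [0.4761, 0.1898, 0.1192]
eef_rot: [-0.496, 0.495, 0.505, -0.504]
wrist_force: [-0.7, -0.3, -0.5]
opening: 0.593
```

Emit:
{"op": "step_arm", "data": {
  "commands": [
    [0,0,0,0.9,0,0.4,0.6],
    [0,0,0,0.6,0,0.3,0.6],
    [0,0,0,0.3,0,0.1,0.6],
    [0,0,0,0,0,0,0.6]
  ]
}}

```text
time_s: 15.05
eef_pos: [0.4516, 0.2435, 0.119]
eef_rot: [-0.495, 0.495, 0.505, -0.505]
wrist_force: [0.5, -0.9, 0.0]
opening: 0.599
```

```bash
python3 - <<'E'
from plan import *
import rack
rack.show("m")
delta([0.4548,0.244,0.057],goal_R(0.021+np.pi/2))
E
```

```text
scene  offcut 0 0
 rackrim 916 (array([ 566.9, -233.8]), array([242. ,  49.7]), -0.1101)
top  offcut 0 0
 rackrim 822 (array([ 566.1, -234.8]), array([238.5,  49.1]), -0.1117)
t 15.15 pos [0.4521 0.2425 0.1189] open 0.6 F [-0.  -0.3 -0. ]
turn units [ 0.0052 -0.0184 -0.0006] | shift units now-axes [ 0.0495  2.0622 -0.0905] | goal-axes [ 0.0491  2.0622 -0.0917]
```

View pics/m_scene.png

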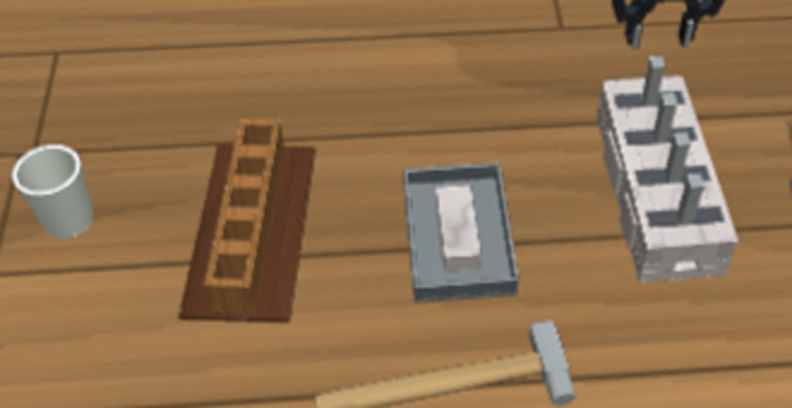

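Emit:
{"op": "step_arm", "data": {
  "commands": [
    [0,0,0,0.05,0.5,-0.09,0.6],
    [0,0,0,0,0.6,0,0.6],
    [0,0,0,0,0.6,0,0.6],
    [0,0,0,0,0.36,0,0.6],
    [0,0,0,0,0,0,0.6]
  ]
}}

```text
time_s: 15.65
eef_pos: [0.4532, 0.2436, 0.0553]
eef_rot: [0.496, -0.495, -0.504, 0.506]
wrist_force: [-0.1, -0.4, 0.7]
opening: 0.599
```

```bash
python3 - <<'E'
from plan import *
im,W=cloud("scene"); crop(im,310,110,430,250,4.2,"n")
delta([0.4548,0.244,0.057],goal_R(0.021+np.pi/2))
E
```

```text
t 15.7 pos [0.4539 0.2441 0.0564] open 0.6 F [ 0.2  0.3 -0.4]
turn units [-0.0138 -0.0218 -0.0038] | shift units now-axes [-0.0026 -0.0192 -0.029 ] | goal-axes [-0.0026 -0.0191 -0.029 ]
```

View pics/n.png

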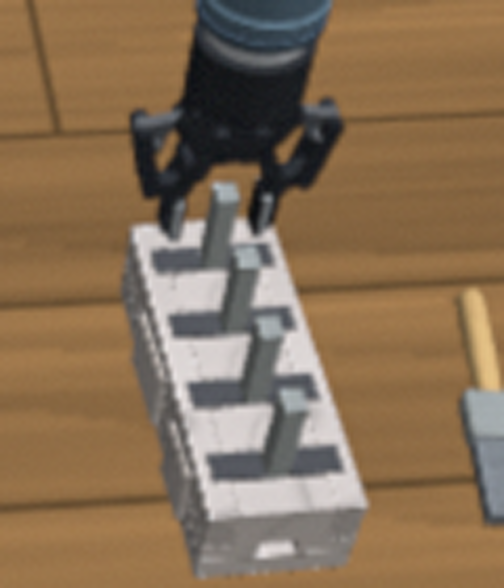

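Fingers straddle the nearest plug well (crop 170–265, 190–230). Close.

Emit:
{"op": "step_arm", "data": {
  "commands": [
    [0,0,0,0,0,0,0.3],
    [0,0,0,0,0,0,0.2],
    [0,0,0,0,0,0,0.1],
    [0,0,0,0,0,0,0],
    [0,0,0,0,0,0,0],
    [0,0,0,0,0,0,0]
  ]
}}

```text
time_s: 16.3
eef_pos: [0.4549, 0.2455, 0.0579]
eef_rot: [-0.495, 0.495, 0.506, -0.504]
wrist_force: [-1.2, 3.3, 6.2]
opening: 0.169
```

Emit:
{"op": "step_arm", "data": {
  "commands": [
    [0,0,0.4,0.05,0,0,0],
    [0,0,0.4,0.05,0,0,0],
    [0,0,0,0,0,0,0]
  ]
}}

```text
time_s: 16.6
eef_pos: [0.455, 0.2477, 0.0584]
eef_rot: [0.472, -0.517, -0.484, 0.526]
wrist_force: [-1.4, -4.1, 12.5]
opening: 0.168
```

Emit:
{"op": "step_arm", "data": {
  "commands": [
    [0,0,0.3,0.04,-0.02,0,0],
    [0,0,0.3,0.04,-0.02,0,0],
    [0,0,0.3,0.04,0,0,0],
    [0,0,0,0,0,0,0]
  ]
}}

```text
time_s: 17.0
eef_pos: [0.4549, 0.2509, 0.059]
eef_rot: [0.446, -0.539, -0.459, 0.548]
wrist_force: [-0.9, -5.3, 9.0]
opening: 0.169
```

```bash
python3 - <<'E'
from plan import *
im,W=cloud("scene"); crop(im,310,110,430,250,4.2,"o")
delta([0.4548,0.244,0.057],goal_R(0.021+np.pi/2))
E
```

```text
t 17.05 pos [0.4549 0.2509 0.059 ] open 0.167 F [-1.3 -2.7 10.5]
turn units [ 0.0164 -0.0011 -1.7251] | shift units now-axes [-0.2151  0.1058  0.0085] | goal-axes [-0.2306  0.0655  0.0084]
```

View pics/o.png

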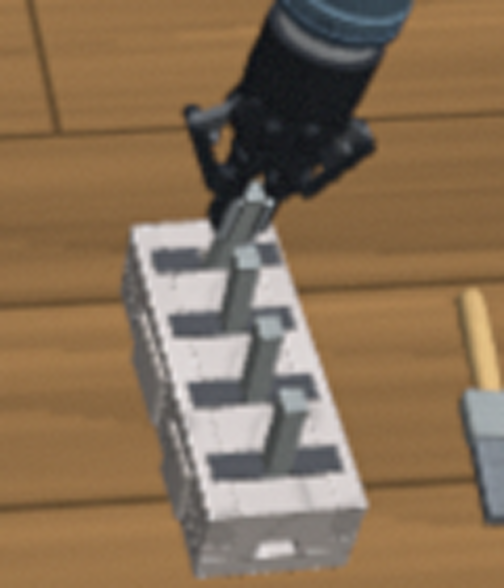

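Emit:
{"op": "step_arm", "data": {
  "commands": [
    [0,0,-0.5,-0.06,0,0,0],
    [0,0,-0.5,-0.06,0,0,0],
    [0,0,-0.5,-0.06,0,0,0],
    [0,0,-0.5,-0.06,0,0,0],
    [0,0,-0.4,-0.05,0,0,0],
    [0,0,-0.4,-0.05,0,0,0],
    [0,0,-0.3,-0.04,0,0,0],
    [0,0,-0.3,-0.04,0,0,0],
    [0,0,0,0,0,0,0]
  ]
}}

```text
time_s: 17.95
eef_pos: [0.4542, 0.2405, 0.0589]
eef_rot: [-0.539, 0.447, 0.548, -0.457]
wrist_force: [-1.2, 10.0, 6.8]
opening: 0.171
```

```bash
python3 - <<'E'
from plan import *
im,W=cloud("scene"); crop(im,310,110,430,250,4.2,"p")
delta([0.4548,0.244,0.057],goal_R(0.021+np.pi/2))
E
```

```text
t 18.0 pos [0.4542 0.2405 0.0589] open 0.17 F [-2.2  7.9  7.3]
turn units [ 0.0026 -0.0243  1.7371] | shift units now-axes [ 0.1018  0.0842 -0.0233] | goal-axes [ 0.1153  0.0644 -0.0236]
```

View pics/p.png

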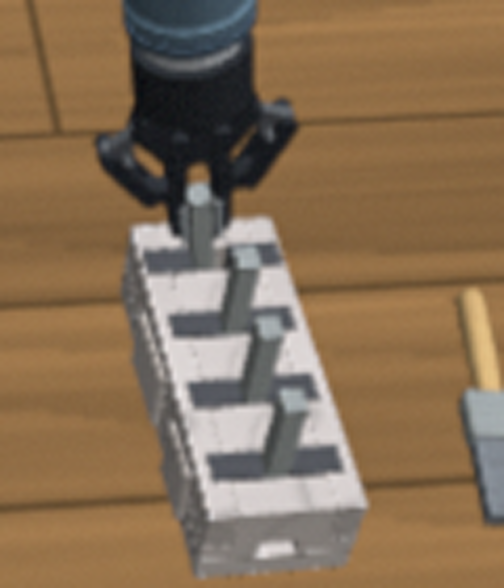

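Emit:
{"op": "step_arm", "data": {
  "commands": [
    [0,0,0.5,0.06,0,0,0],
    [0,0,0.5,0.06,0,0,0],
    [0,0,0.4,0.05,0,0,0],
    [0,0,0.3,0.04,0,0,0],
    [0,0,0,0,-0.1,0,0],
    [0,0,0,0,-0.1,0,0],
    [0,0,0,0,-0.1,0,0],
    [0,0,0,0,-0.1,0,0]
  ]
}}

```text
time_s: 18.8
eef_pos: [0.4539, 0.2448, 0.0707]
eef_rot: [0.495, -0.495, -0.505, 0.505]
wrist_force: [0.0, -0.7, -3.2]
opening: 0.166
```

Emit:
{"op": "step_arm", "data": {
  "commands": [
    [0,0,0,0,-0.1,0,0],
    [0,0,0,0,0,0,0]
  ]
}}

```text
time_s: 19.0
eef_pos: [0.4545, 0.2451, 0.0742]
eef_rot: [-0.495, 0.495, 0.505, -0.504]
wrist_force: [-0.5, 0.1, -2.3]
opening: 0.168
```

Emit:
{"op": "step_arm", "data": {
  "commands": [
    [0,0,0,0,-0.4,0,0],
    [0,0,0,0,-0.7,0,0],
    [0,0,0,0,-0.7,0,0],
    [0,0,0,0,-0.7,0,0],
    [0,0,0,-0.4,0,0,0],
    [0,0,0,-0.8,0,0,0],
    [0,0,0,-0.9,0,0,0],
    [0,0,0,-0.9,0,0,0],
    [0,0,0,-0.9,0,0,0],
    [0,0,0,-0.9,0,0,0]
  ]
}}

```text
time_s: 20.0
eef_pos: [0.4559, 0.0996, 0.1477]
eef_rot: [0.495, -0.495, -0.505, 0.505]
wrist_force: [0.7, -0.3, -3.6]
opening: 0.169
```

```bash
cat > pk.py <<'E'
from plan import *
RC=np.array([0.5665,-0.2343]); RY=-0.111
def pocket(s): return RC+s*np.array([np.cos(RY),np.sin(RY)])
E
python3 - <<'E'
from pk import *
import rack
rack.show("q")
print(pocket(-.092))
delta([*pocket(-.092),0.1475],goal_R(RY+np.pi/2))
E
```

```text
scene  offcut 0 0
 rackrim 909 (array([ 566.3, -233.4]), array([243. ,  49.2]), -0.1098)
top  offcut 0 0
 rackrim 835 (array([ 565.9, -234.8]), array([238.2,  49. ]), -0.1109)
[ 0.4751 -0.2241]
t 20.1 pos [0.4563 0.0981 0.1477] open 0.168 F [-0.3  1.3 -3.4]
turn units [-0.011   1.218  -0.0135] | shift units now-axes [-10.7485   0.0217  -0.4484] | goal-axes [-10.6042   0.0079  -1.812 ]
```

View pics/q_scene.png

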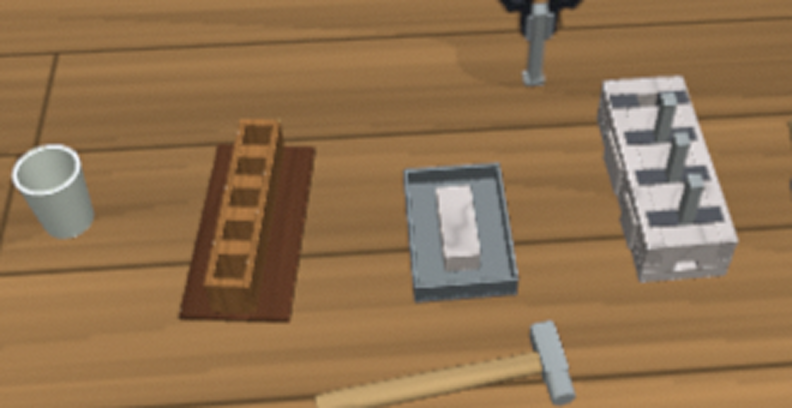

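Emit:
{"op": "step_arm", "data": {
  "commands": [
    [0,0.4,0,-0.9,0,0,0],
    [0,0.4,0,-0.9,0,-0.1,0],
    [0,0.42,0,-0.9,0,-0.1,0],
    [0,0,0,-0.9,0,-0.2,0],
    [0,0,0,-0.9,0,-0.2,0],
    [0,0,0,-0.9,0,-0.2,0],
    [0,0,0,-0.9,0,-0.2,0],
    [0,0,0,-0.9,0,-0.2,0],
    [0,0,0,-0.9,0,-0.2,0],
    [0,0,0,-0.9,0,-0.2,0]
  ]
}}

```text
time_s: 21.1
eef_pos: [0.4819, -0.173, 0.1478]
eef_rot: [0.527, -0.526, -0.472, 0.472]
wrist_force: [-0.3, -0.2, -3.3]
opening: 0.17
```

Emit:
{"op": "step_arm", "data": {
  "commands": [
    [0,0,0,-0.8,0,-0.2,0],
    [0,0,0,-0.5,0,-0.1,0],
    [0,0,0,-0.3,0,-0.1,0],
    [0,0,0,0,0,0,0]
  ]
}}

```text
time_s: 21.5
eef_pos: [0.4891, -0.2218, 0.1482]
eef_rot: [0.527, -0.526, -0.472, 0.472]
wrist_force: [-0.2, -0.6, -2.3]
opening: 0.167
```

```bash
cat > hold.py <<'E'
from pk import *
from fit import sel
def held(zlo,zhi,r=0.03,name=None,s=None):
    """plug points around TCP from scene; report in rack axes relative to given pocket"""
    o=ctrl.get_obs(); p=o["eef_pos"]
    im,W=cloud("scene")
    if name: crop(im,*s,name=name)
    P=sel(W,(p[0]-r,p[0]+r),(p[1]-r,p[1]+r),(zlo,zhi))
    return p,P
E
python3 - <<'E'
from hold import *
p,P=held(0.105,0.155,name="r",s=(120,110,260,260,4))
R=np.array([[np.cos(RY),-np.sin(RY)],[np.sin(RY),np.cos(RY)]])
L=(P[:,:2]-pocket(-.092))@R
for z in np.arange(.1,.16,.01):
    q=L[(P[:,2]>z)&(P[:,2]<z+.01)]*1000
    if len(q): print(round(z,2),len(q),"along(y)",q[:,0].min(),np.median(q[:,0]),q[:,0].max(),"across",np.percentile(q[:,1],[5,50,95]))
delta([*pocket(-.092),0.1475],goal_R(RY+np.pi/2))
print(P[:,2].min())
import rack; rack.show()
E
```

```text
0.1 1 along(y) 5.23126234200721 5.23126234200721 5.23126234200721 across [14.2298 14.2298 14.2298]
0.11 25 along(y) 4.019174607966487 22.24635001537337 27.609681670146486 across [-6.9712  6.8528 14.5786]
0.12 22 along(y) 11.66316367611043 23.718386987669355 26.210011464870234 across [-1.675   6.0341 14.3248]
0.13 19 along(y) 13.563718216029278 22.26084880877063 27.141456756270664 across [-1.8191  7.3063 11.2854]
0.14 23 along(y) 5.873786190452761 22.652678279766977 28.138421016888206 across [-1.6402  5.8442 11.5002]
0.15 8 along(y) 18.245690928783677 21.86287804516089 25.496953020463454 across [-2.7049  4.4272 11.5721]
t 21.55 pos [ 0.489  -0.2209  0.1482] open 0.162 F [-0.3 -0.8 -2.7]
turn units [-0.0065  0.0259  0.0078] | shift units now-axes [-0.1578  0.0229  0.4503] | goal-axes [-0.159   0.0227  0.4499]
0.10964402852968005
scene  offcut 0 0
 rackrim 911 (array([ 566.5, -233.1]), array([240.5,  49.6]), -0.1169)
top  offcut 0 0
 rackrim 517 (array([ 566. , -233.7]), array([237.5,  48.7]), -0.1195)
```

View pics/r.png

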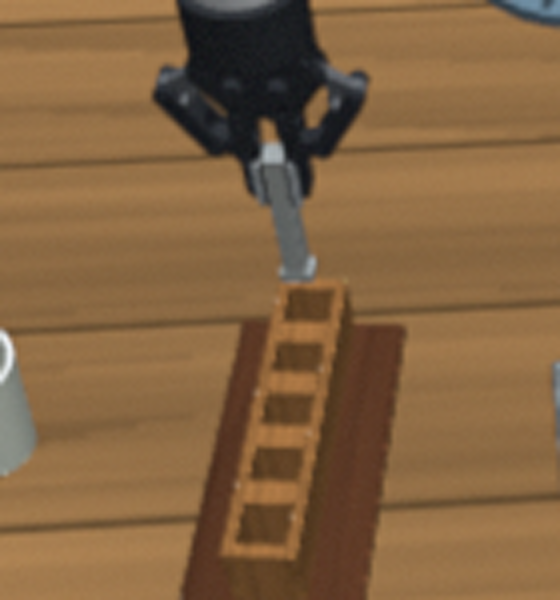

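Emit:
{"op": "step_arm", "data": {
  "commands": [
    [0,0,0,-0.16,0,0.45,0],
    [0,0,0,0,0.3,0,0],
    [0,0,0,0,0.6,0,0],
    [0,0,0,0,0.4,0,0],
    [0,0,0,0,0,0,0]
  ]
}}

```text
time_s: 22.15
eef_pos: [0.4736, -0.2232, 0.1072]
eef_rot: [0.528, -0.525, -0.472, 0.473]
wrist_force: [-0.5, -0.2, -2.4]
opening: 0.169
```

```bash
python3 - <<'E'
from hold import *
p,P=held(0.07,0.105,name="s",s=(120,110,260,260,4))
R=np.array([[np.cos(RY),-np.sin(RY)],[np.sin(RY),np.cos(RY)]])
L=(P[:,:2]-pocket(-.092))@R
for z in np.arange(.06,.11,.01):
    q=L[(P[:,2]>z)&(P[:,2]<z+.01)]*1000
    if len(q): print(round(z,2),len(q),"along(y)",q[:,0].min(),np.median(q[:,0]),q[:,0].max(),"across",np.percentile(q[:,1],[5,50,95]))
delta([*pocket(-.092),0.1475],goal_R(RY+np.pi/2))
E
```

```text
0.07 26 along(y) -7.350938461429522 6.6402595371167585 12.306839553657841 across [-9.554   7.6339 11.8414]
0.08 17 along(y) 2.2133531565552165 8.524143272411662 13.149535384341586 across [-5.4696  2.6182  8.0716]
0.09 20 along(y) -9.444674322527227 7.36288545062882 12.89331760090434 across [-5.9129  3.7957  8.5565]
0.1 8 along(y) 7.589679374780679 7.967112057412191 8.628551206708048 across [-4.2392  2.7168  7.5317]
t 22.2 pos [ 0.4743 -0.2238  0.1084] open 0.171 F [-0.1 -0.7 -2.9]
turn units [-0.0219  0.0299  0.0139] | shift units now-axes [-0.0043 -1.3042 -0.0217] | goal-axes [-0.0061 -1.3041 -0.0247]
```

View pics/s.png

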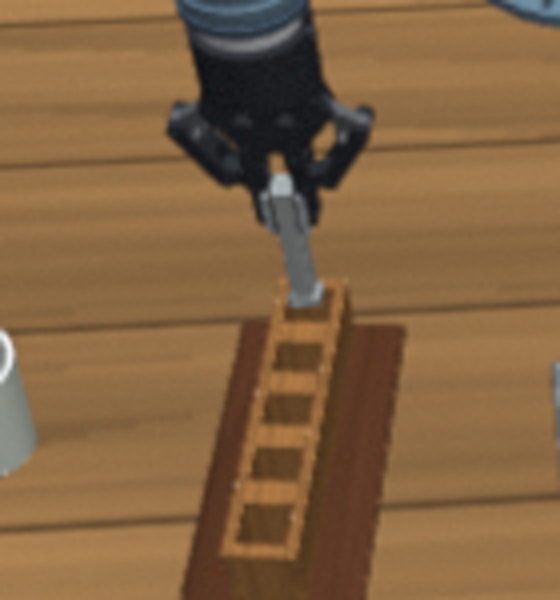

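Emit:
{"op": "step_arm", "data": {
  "commands": [
    [0,0,0,0,0.3,0,0],
    [0,0,0,0,0.4,0,0],
    [0,0,0,0,0.4,0,0],
    [0,0,0,0,0.4,0,0],
    [0,0,0,0,0.3,0,0],
    [0,0,0,0,0,0,0]
  ]
}}

```text
time_s: 22.8
eef_pos: [0.4741, -0.2237, 0.0536]
eef_rot: [0.527, -0.525, -0.472, 0.472]
wrist_force: [-0.7, -0.3, -3.5]
opening: 0.168
```

Emit:
{"op": "step_arm", "data": {
  "commands": [
    [0,0,0,0,0.05,0,0],
    [0,0,0,0,0.05,0,0],
    [0,0,0,0,0,0,0]
  ]
}}

```text
time_s: 23.1
eef_pos: [0.4755, -0.2248, 0.0528]
eef_rot: [-0.526, 0.526, 0.472, -0.472]
wrist_force: [-0.3, 0.5, -2.9]
opening: 0.166
```

Emit:
{"op": "step_arm", "data": {
  "commands": [
    [0,0,0,0,0.07,0,0],
    [0,0,0,0,0.05,0,0],
    [0,0,0,0,0,0,0]
  ]
}}

```text
time_s: 23.4
eef_pos: [0.4752, -0.2246, 0.0488]
eef_rot: [0.526, -0.526, -0.472, 0.472]
wrist_force: [0.6, 0.1, -2.6]
opening: 0.17
```

Emit:
{"op": "step_arm", "data": {
  "commands": [
    [0,0,0,0,0.04,0,0],
    [0,0,0,0,0.04,0,0],
    [0,0,0,0,0,0,0]
  ]
}}

```text
time_s: 23.7
eef_pos: [0.4751, -0.2246, 0.0463]
eef_rot: [0.526, -0.526, -0.472, 0.472]
wrist_force: [0.2, -0.1, -3.0]
opening: 0.169
```

Emit:
{"op": "step_arm", "data": {
  "commands": [
    [0,0,0,0,0.04,0,0],
    [0,0,0,0,0,0,0]
  ]
}}

```text
time_s: 23.9
eef_pos: [0.4755, -0.2248, 0.0459]
eef_rot: [-0.526, 0.526, 0.472, -0.472]
wrist_force: [-0.9, 1.6, 3.1]
opening: 0.169
```

Emit:
{"op": "step_arm", "data": {
  "commands": [
    [0,0,0,0,0.03,0,0],
    [0,0,0,0,0,0,0]
  ]
}}

```text
time_s: 24.1
eef_pos: [0.4757, -0.2248, 0.0459]
eef_rot: [-0.526, 0.526, 0.472, -0.472]
wrist_force: [-3.6, 2.7, 10.2]
opening: 0.158
```

Emit:
{"op": "step_arm", "data": {
  "commands": [
    [0,0,0,0,-0.04,0,0.25],
    [0,0,0,0,0,0,0.4],
    [0,0,0,0,0,0,0.6],
    [0,0,0,0,-0.3,0,0.6],
    [0,0,0,0,-0.7,0,0.6],
    [0,0,0,0,-0.8,0,0.6],
    [0,0,0,0,-0.9,0,0.6],
    [0,0,0,0,0,0,0.6]
  ]
}}

```text
time_s: 24.9
eef_pos: [0.4778, -0.2266, 0.1312]
eef_rot: [-0.523, 0.529, 0.473, -0.472]
wrist_force: [-0.1, -0.6, 0.3]
opening: 0.598
```

```bash
python3 - <<'E'
from hold import *
from fit import sel
im,W=cloud("scene"); crop(im,120,110,260,260,4,"t")
h=sel(W,(0.42,0.53),(-0.27,-0.17),(0.07,0.125)); print(len(h),h[:,2].max(),h.mean(0))
import rack; rack.show()
delta([0.5141,0.2455,0.125],goal_R(0.021+np.pi/2))
E
```

```text
109 0.12268253570151044 [ 0.4824 -0.2242  0.1002]
scene  offcut 36 (array([ 482. , -221.5]), array([21. , 12.7]), -0.8412)
 rackrim 903 (array([ 567. , -233.9]), array([241.8,  49.3]), -0.1092)
top  offcut 0 0
 rackrim 585 (array([ 570.7, -234.9]), array([228.3,  48.9]), -0.1142)
t 25.05 pos [ 0.475  -0.2245  0.1264] open 0.6 F [ 0.2 -1.3  0.1]
turn units [-0.0025 -1.231   0.0012] | shift units now-axes [15.7149  0.0488  0.3919] | goal-axes [15.6349  0.0471 -1.6315]
```

View pics/t.png

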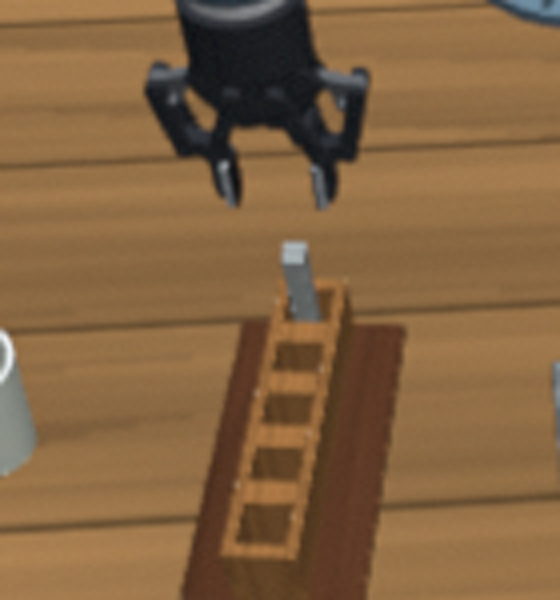

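Emit:
{"op": "step_arm", "data": {
  "commands": [
    [0,-0.41,0,0.6,0,0,0.6],
    [0,-0.41,0,0.9,0,0,0.6],
    [0,-0.41,0,1,0,-0.1,0.6],
    [0,0,0,1,0,-0.1,0.6],
    [0,0,0,1,0,-0.1,0.6],
    [0,0,0,1,0,-0.1,0.6],
    [0,0,0,1,0,-0.1,0.6],
    [0,0,0,1,0,-0.1,0.6],
    [0,0,0,1,0,-0.1,0.6],
    [0,0,0,1,0,-0.1,0.6]
  ]
}}

```text
time_s: 26.05
eef_pos: [0.498, 0.0618, 0.1252]
eef_rot: [0.496, -0.494, -0.505, 0.506]
wrist_force: [0.8, -0.1, -0.1]
opening: 0.6
```

Emit:
{"op": "step_arm", "data": {
  "commands": [
    [0,0,0,1,0,-0.15,0.6],
    [0,0,0,1,0,-0.15,0.6],
    [0,0,0,1,0,-0.15,0.6],
    [0,0,0,1,0,-0.15,0.6],
    [0,0,0,1,0,-0.15,0.6],
    [0,0,0,0.8,0,-0.1,0.6],
    [0,0,0,0.3,0,-0.1,0.6],
    [0,0,0,0,0,0,0.6]
  ]
}}

```text
time_s: 26.85
eef_pos: [0.5233, 0.2446, 0.1254]
eef_rot: [0.495, -0.494, -0.505, 0.506]
wrist_force: [0.0, 0.1, -0.2]
opening: 0.601
```

```bash
python3 - <<'E'
from plan import *
ctrl.camera("scene")
delta([0.5145,0.2452,0.058],goal_R(0.021+np.pi/2))
E
```

```text
t 26.9 pos [0.5233 0.2437 0.1256] open 0.597 F [0.1 0.1 0.8]
turn units [-0.0177  0.0064 -0.0083] | shift units now-axes [0.06   2.2533 0.2883] | goal-axes [0.0578 2.2528 0.2925]
```

Emit:
{"op": "step_arm", "data": {
  "commands": [
    [0,0,0,0.05,0,0.29,0.6],
    [0,0,0,0,0.4,0,0.6],
    [0,0,0,0,0.6,0,0.6],
    [0,0,0,0,0.6,0,0.6],
    [0,0,0,0,0.4,0,0.6],
    [0,0,0,0,0.25,0,0.6],
    [0,0,0,0,0,0,0.6]
  ]
}}

```text
time_s: 27.6
eef_pos: [0.5143, 0.2448, 0.0578]
eef_rot: [0.495, -0.494, -0.504, 0.506]
wrist_force: [0.3, 0.2, -0.3]
opening: 0.603
```

```bash
python3 - <<'E'
from plan import *
im,W=cloud("scene"); crop(im,310,110,430,250,4.2,"u")
delta([0.5145,0.2452,0.058],goal_R(0.021+np.pi/2))
E
```

```text
t 27.65 pos [0.515  0.2451 0.0588] open 0.594 F [-0.1  0.8  0. ]
turn units [-0.0068 -0.0051 -0.0016] | shift units now-axes [0.0042 0.0273 0.0171] | goal-axes [0.0042 0.0273 0.0172]
```

View pics/u.png

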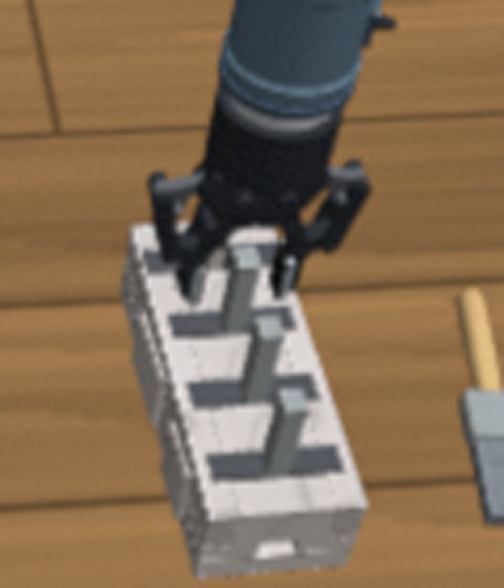

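Emit:
{"op": "step_arm", "data": {
  "commands": [
    [0,0,0,0,0,0,0.3],
    [0,0,0,0,0,0,0.2],
    [0,0,0,0,0,0,0.1],
    [0,0,0,0,0,0,0],
    [0,0,0,0,0,0,0],
    [0,0,0,0,-0.03,0,0],
    [0,0,0,0,0,0,0]
  ]
}}

```text
time_s: 28.35
eef_pos: [0.5157, 0.2463, 0.0602]
eef_rot: [-0.495, 0.495, 0.506, -0.504]
wrist_force: [0.8, 5.7, -0.7]
opening: 0.168
```

Emit:
{"op": "step_arm", "data": {
  "commands": [
    [0,0,0.4,0.05,0,0,0],
    [0,0,0.4,0.05,0,0,0],
    [0,0,0.3,0.04,-0.02,0,0],
    [0,0,0.3,0.04,-0.02,0,0],
    [0,0,0.3,0.04,0,0,0],
    [0,0,0,0,0,0,0]
  ]
}}

```text
time_s: 28.95
eef_pos: [0.5156, 0.252, 0.0613]
eef_rot: [0.447, -0.538, -0.459, 0.548]
wrist_force: [0.5, -1.8, 5.5]
opening: 0.165
```

```bash
python3 - <<'E'
from plan import *
im,W=cloud("scene"); crop(im,310,110,430,250,4.2,"v")
delta([0.5145,0.2452,0.058],goal_R(0.021+np.pi/2))
E
```

```text
t 29.0 pos [0.5156 0.252  0.0613] open 0.17 F [-0.6 -0.6  5.2]
turn units [ 0.0099  0.0088 -1.7064] | shift units now-axes [-0.2019  0.1471  0.0418] | goal-axes [-0.2249  0.1089  0.0414]
```

View pics/v.png

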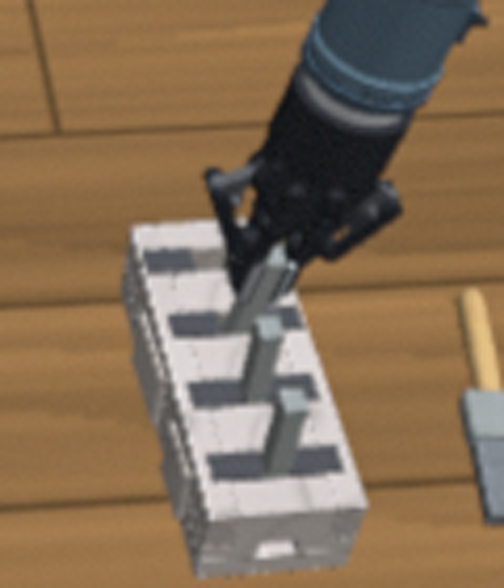

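Emit:
{"op": "step_arm", "data": {
  "commands": [
    [0,0,-0.5,-0.06,0,0,0],
    [0,0,-0.5,-0.06,0,0,0],
    [0,0,-0.5,-0.06,0,0,0],
    [0,0,-0.5,-0.06,0,0,0],
    [0,0,-0.4,-0.05,0,0,0],
    [0,0,-0.4,-0.05,0,0,0],
    [0,0,-0.3,-0.04,0,0,0],
    [0,0,-0.3,-0.04,0,0,0],
    [0,0,0,0,0,0,0]
  ]
}}

```text
time_s: 29.9
eef_pos: [0.515, 0.2409, 0.0617]
eef_rot: [-0.539, 0.447, 0.548, -0.457]
wrist_force: [-1.6, 10.3, 2.4]
opening: 0.169
```

Emit:
{"op": "step_arm", "data": {
  "commands": [
    [0,0,0.5,0.06,0,0,0],
    [0,0,0.5,0.06,0,0,0],
    [0,0,0.4,0.05,0,0,0],
    [0,0,0.3,0.04,0,0,0],
    [0,0,0,0,-0.1,0,0],
    [0,0,0,0,-0.1,0,0],
    [0,0,0,0,-0.1,0,0],
    [0,0,0,0,0,0,0]
  ]
}}

```text
time_s: 30.7
eef_pos: [0.5155, 0.2454, 0.0712]
eef_rot: [-0.495, 0.495, 0.505, -0.505]
wrist_force: [0.2, 0.9, -2.1]
opening: 0.169
```

Emit:
{"op": "step_arm", "data": {
  "commands": [
    [0,0,0,0,-0.2,0,0],
    [0,0,0,0,-0.3,0,0],
    [0,0,0,0,-0.6,0,0],
    [0,0,0,0,-0.7,0,0],
    [0,0,0,0,-0.8,0,0],
    [0,0,0,-0.5,0,0,0],
    [0,0,0,-0.9,0,0,0],
    [0,0,0,-0.9,0,0,0],
    [0,0,0,-0.9,0,0,0],
    [0,0,0,-0.9,0,0,0]
  ]
}}

```text
time_s: 31.7
eef_pos: [0.517, 0.1208, 0.1479]
eef_rot: [0.495, -0.495, -0.505, 0.506]
wrist_force: [0.2, -0.4, -2.0]
opening: 0.168
```

```bash
python3 - <<'E'
from hold import *
import rack; rack.show("w")
print(pocket(-.046))
delta([*pocket(-.046),0.1475],goal_R(RY+np.pi/2))
E
```

```text
scene  offcut 33 (array([ 480.2, -224.4]), array([14.7, 14.1]), -0.0914)
 rackrim 908 (array([ 566. , -233.3]), array([242.5,  49.1]), -0.1127)
top  offcut 11 (array([ 474.4, -219.9]), array([18.3,  7. ]), 0.3919)
 rackrim 821 (array([ 566.1, -234.8]), array([238.7,  49.4]), -0.1126)
[ 0.5208 -0.2292]
t 31.8 pos [0.5173 0.119  0.1479] open 0.164 F [-0.2  0.9 -2.1]
turn units [-0.0092  1.2258 -0.0155] | shift units now-axes [-11.6085   0.0327   0.0871] | goal-axes [-11.5242   0.0145  -1.3996]
```

View pics/w_scene.png

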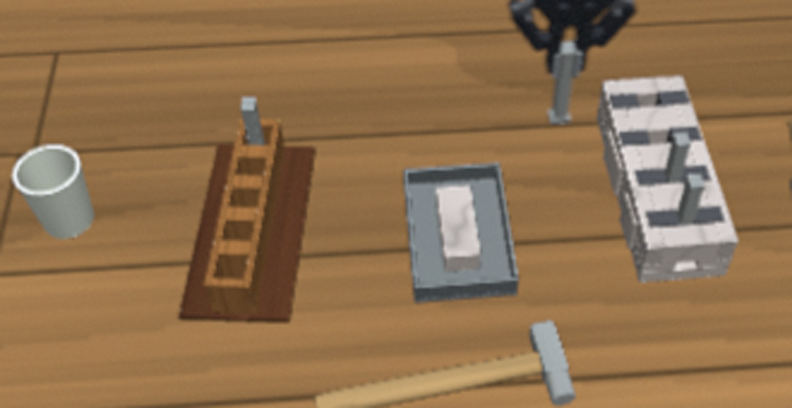

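Emit:
{"op": "step_arm", "data": {
  "commands": [
    [0,0.41,0,-0.9,0,0,0],
    [0,0.41,0,-0.9,0,0,0],
    [0,0.41,0,-0.9,0,0,0],
    [0,0,0,-0.9,0,-0.1,0],
    [0,0,0,-0.9,0,-0.1,0],
    [0,0,0,-0.9,0,-0.1,0],
    [0,0,0,-0.9,0,-0.1,0],
    [0,0,0,-0.9,0,-0.1,0],
    [0,0,0,-0.9,0,-0.1,0],
    [0,0,0,-0.9,0,-0.1,0]
  ]
}}

```text
time_s: 32.8
eef_pos: [0.5158, -0.1492, 0.1481]
eef_rot: [0.527, -0.526, -0.472, 0.472]
wrist_force: [-0.2, 0.6, -2.0]
opening: 0.165
```

Emit:
{"op": "step_arm", "data": {
  "commands": [
    [0,0,0,-0.9,0,-0.1,0],
    [0,0,0,-0.9,0,-0.1,0],
    [0,0,0,-0.5,0,-0.1,0],
    [0,0,0,0,0,0,0]
  ]
}}

```text
time_s: 33.2
eef_pos: [0.5178, -0.2195, 0.1483]
eef_rot: [0.527, -0.527, -0.472, 0.472]
wrist_force: [0.1, 1.5, -2.5]
opening: 0.166
```

```bash
cat > chk.py <<'E'
from hold import *
import sys
s=float(sys.argv[1]); z0=float(sys.argv[2]); nm=sys.argv[3]
p,P=held(z0,z0+.05,name=nm,s=(120,110,260,260,4))
R=np.array([[np.cos(RY),-np.sin(RY)],[np.sin(RY),np.cos(RY)]])
L=(P[:,:2]-pocket(s))@R
for z in np.arange(z0,z0+.05,.01):
    q=L[(P[:,2]>z)&(P[:,2]<z+.01)]*1000
    if len(q): print(round(z,2),len(q),"along",np.median(q[:,0])-9,"across",np.percentile(q[:,1],[5,50,95]))
delta([*pocket(s),0.1475],goal_R(RY+np.pi/2))
import rack; rack.show()
E
python3 chk.py -.046 0.105 x
```

```text
0.1 15 along -5.7740047785407675 across [-0.4924 10.5161 19.4793]
0.12 28 along -6.356756548203462 across [ 1.9799 14.9421 20.2325]
0.12 21 along -4.782287351579793 across [ 2.5074 12.4492 16.8896]
0.13 18 along -5.312627043407533 across [ 3.9868 10.4594 16.7059]
0.14 20 along -4.890269345758233 across [ 3.144  12.6061 16.8414]
t 33.25 pos [ 0.5177 -0.2181  0.1482] open 0.173 F [ 0.3 -0.4 -3.2]
turn units [-0.0062  0.0144  0.0076] | shift units now-axes [-0.3575  0.0228 -0.1433] | goal-axes [-0.3572  0.0232 -0.1438]
scene  offcut 0 0
 rackrim 886 (array([ 567. , -233.3]), array([241.9,  50.1]), -0.1165)
top  offcut 8 0
 rackrim 410 (array([ 565.6, -235.2]), array([238. ,  49.3]), -0.1083)
```

View pics/x.png

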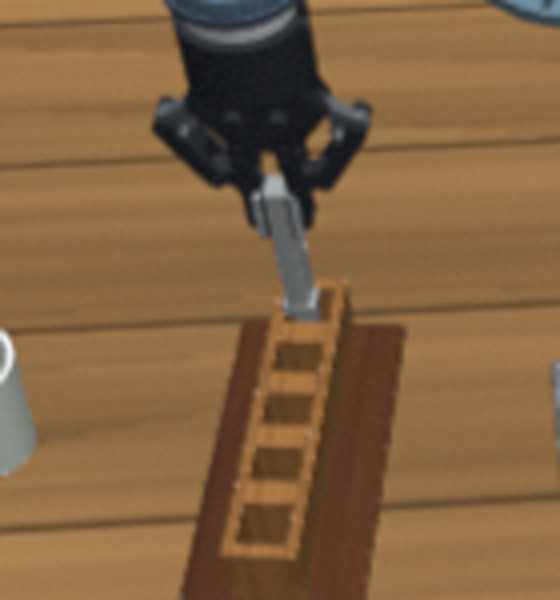

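Emit:
{"op": "step_arm", "data": {
  "commands": [
    [0,0,0,-0.2,0,-0.1,0],
    [0,0,0,-0.15,0.1,-0.06,0],
    [0,0,0,0,0.5,0,0],
    [0,0,0,0,0.5,0,0],
    [0,0,0,0,0.2,0,0],
    [0,0,0,0,0,0,0]
  ]
}}

```text
time_s: 33.95
eef_pos: [0.5202, -0.2277, 0.1073]
eef_rot: [0.528, -0.525, -0.472, 0.473]
wrist_force: [0.3, 0.0, -2.1]
opening: 0.165
```

```bash
python3 chk.py -.046 0.075 y
```

```text
0.08 22 along -1.7606630792628728 across [-7.199   3.9946 11.8928]
0.08 19 along -1.3864077901445517 across [-4.7838  5.0983  9.2589]
0.09 18 along -2.0314706118422183 across [-3.7522  5.1676  9.1014]
0.1 17 along -1.4043368607607496 across [-3.5245  5.6748  8.7537]
0.11 21 along -0.7939979926390066 across [-4.2869  4.393   8.986 ]
t 34.0 pos [ 0.521  -0.2282  0.1085] open 0.165 F [ 0.5 -0.8 -1.5]
turn units [-0.0191  0.0298  0.0112] | shift units now-axes [-0.0319 -1.3003  0.0046] | goal-axes [-0.0335 -1.3003  0.0019]
scene  offcut 57 (array([ 503.3, -221.1]), array([62.7, 16.5]), -0.2179)
 rackrim 815 (array([ 566.9, -234. ]), array([242.5,  49.7]), -0.1078)
top  offcut 5 0
 rackrim 398 (array([ 567.4, -234.8]), array([235. ,  48.7]), -0.111)
```

View pics/y.png

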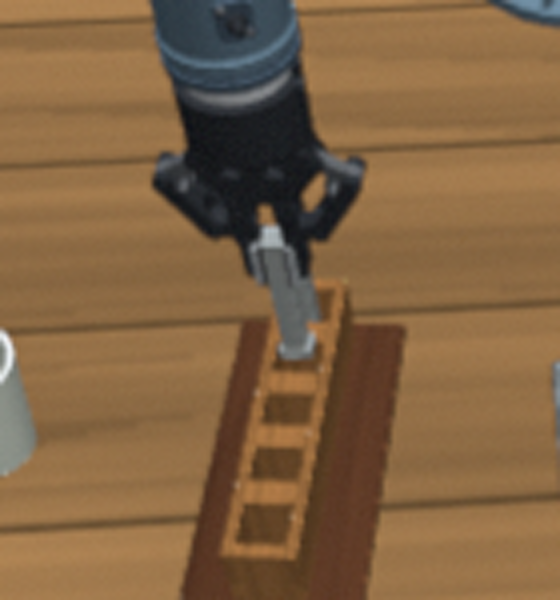

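Emit:
{"op": "step_arm", "data": {
  "commands": [
    [0,0,0,-0.05,0.2,0,0],
    [0,0,0,0,0.4,0,0],
    [0,0,0,0,0.4,0,0],
    [0,0,0,0,0.4,0,0],
    [0,0,0,0,0.3,0,0],
    [0,0,0,0,0.15,0,0],
    [0,0,0,0,0.06,0,0],
    [0,0,0,0,0,0,0]
  ]
}}

```text
time_s: 34.9
eef_pos: [0.5215, -0.2303, 0.0523]
eef_rot: [0.526, -0.526, -0.472, 0.472]
wrist_force: [0.2, -0.4, -3.3]
opening: 0.166
```

Emit:
{"op": "step_arm", "data": {
  "commands": [
    [0,0,0,0,0.05,0,0],
    [0,0,0,0,0,0,0]
  ]
}}

```text
time_s: 35.1
eef_pos: [0.5217, -0.2305, 0.0513]
eef_rot: [-0.526, 0.526, 0.472, -0.472]
wrist_force: [-0.5, 0.1, -2.3]
opening: 0.168
```

Emit:
{"op": "step_arm", "data": {
  "commands": [
    [0,0,0,0,0.05,0,0],
    [0,0,0,0,0.03,0,0],
    [0,0,0,0,0,0,0]
  ]
}}

```text
time_s: 35.4
eef_pos: [0.5214, -0.2302, 0.0484]
eef_rot: [0.526, -0.526, -0.472, 0.472]
wrist_force: [-0.8, -0.1, -2.2]
opening: 0.17
```

Emit:
{"op": "step_arm", "data": {
  "commands": [
    [0,0,0,0,0.03,0,0],
    [0,0,0,0,0,0,0]
  ]
}}

```text
time_s: 35.6
eef_pos: [0.5216, -0.2304, 0.0481]
eef_rot: [-0.526, 0.526, 0.472, -0.472]
wrist_force: [-1.0, 0.6, 2.3]
opening: 0.17
```

Contact at the floor (0.048 as predicted). Release.

Emit:
{"op": "step_arm", "data": {
  "commands": [
    [0,0,0,0,0,0,0.25],
    [0,0,0,0,0,0,0.4],
    [0,0,0,0,0,0,0.6],
    [0,0,0,0,-0.3,0,0.6],
    [0,0,0,0,-0.7,0,0.6],
    [0,0,0,0,-0.8,0,0.6],
    [0,0,0,0,-0.8,0,0.6],
    [0,0,0,0,0,0,0.6]
  ]
}}

```text
time_s: 36.4
eef_pos: [0.524, -0.232, 0.1303]
eef_rot: [-0.524, 0.529, 0.473, -0.472]
wrist_force: [1.2, 0.2, 0.7]
opening: 0.603
```

```bash
python3 - <<'E'
from hold import *
im,W=cloud("scene"); crop(im,120,110,260,260,4,"z")
delta([0.5745,0.2468,0.126],goal_R(0.021+np.pi/2))
import rack; rack.show()
E
```

```text
t 36.45 pos [ 0.5229 -0.2313  0.1282] open 0.602 F [-0.6  0.2  0.1]
turn units [ 0.039  -1.2307 -0.0256] | shift units now-axes [16.0291  0.0335  0.0069] | goal-axes [15.8969  0.0722 -2.0534]
scene  offcut 67 (array([ 502.5, -228.1]), array([61.1, 15.6]), -0.1183)
 rackrim 841 (array([ 566.5, -233.5]), array([243.1,  49.1]), -0.1122)
top  offcut 2 0
 rackrim 413 (array([ 565.8, -234.8]), array([237.4,  48.5]), -0.1082)
```

View pics/z.png

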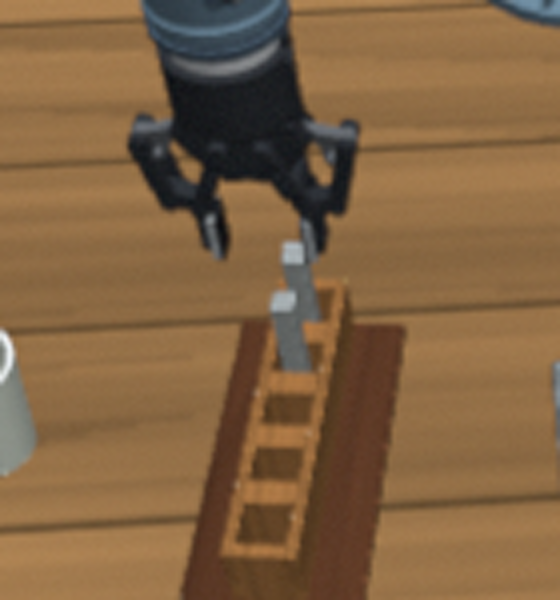

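Emit:
{"op": "step_arm", "data": {
  "commands": [
    [0,-0.41,0,0.6,0,0,0.6],
    [0,-0.41,0,0.9,0,0,0.6],
    [0,-0.41,0,1,0,-0.1,0.6],
    [0,0,0,1,0,-0.15,0.6],
    [0,0,0,1,0,-0.15,0.6],
    [0,0,0,1,0,-0.15,0.6],
    [0,0,0,1,0,-0.15,0.6],
    [0,0,0,1,0,-0.15,0.6],
    [0,0,0,1,0,-0.15,0.6],
    [0,0,0,1,0,-0.15,0.6]
  ]
}}

```text
time_s: 37.55
eef_pos: [0.5546, 0.0575, 0.1243]
eef_rot: [0.495, -0.493, -0.505, 0.506]
wrist_force: [0.9, -0.9, 0.4]
opening: 0.601
```

Emit:
{"op": "step_arm", "data": {
  "commands": [
    [0,0,0,1,0,-0.15,0.6],
    [0,0,0,1,0,-0.15,0.6],
    [0,0,0,1,0,-0.15,0.6],
    [0,0,0,1,0,-0.15,0.6],
    [0,0,0,1,0,-0.15,0.6],
    [0,0,0,1,0,0,0.6],
    [0,0,0,0.4,0,0,0.6],
    [0,0,0,0,0,0,0.6]
  ]
}}

```text
time_s: 38.35
eef_pos: [0.5729, 0.2493, 0.1244]
eef_rot: [0.494, -0.493, -0.506, 0.507]
wrist_force: [-0.0, -0.2, -0.6]
opening: 0.603
```

```bash
python3 - <<'E'
from plan import *
ctrl.camera("scene")
delta([0.5745,0.2468,0.058],goal_R(0.021+np.pi/2))
E
```

```text
t 38.4 pos [0.5733 0.2479 0.1246] open 0.6 F [ 0.2 -1.3  0. ]
turn units [-0.0172  0.0219 -0.007 ] | shift units now-axes [-0.0374  2.2197 -0.0425] | goal-axes [-0.039   2.2197 -0.0386]
```

Emit:
{"op": "step_arm", "data": {
  "commands": [
    [0,0,0,-0.05,0,-0.04,0.6],
    [0,0,0,0,0.4,0,0.6],
    [0,0,0,0,0.6,0,0.6],
    [0,0,0,0,0.6,0,0.6],
    [0,0,0,0,0.4,0,0.6],
    [0,0,0,0,0.22,0,0.6],
    [0,0,0,0,0,0,0.6]
  ]
}}

```text
time_s: 39.1
eef_pos: [0.575, 0.2454, 0.0577]
eef_rot: [0.495, -0.495, -0.504, 0.506]
wrist_force: [-0.2, -0.7, 0.2]
opening: 0.605
```

```bash
python3 - <<'E'
from plan import *
im,W=cloud("scene"); crop(im,310,110,430,250,4.2,"u3")
delta([0.5745,0.2468,0.058],goal_R(0.021+np.pi/2))
E
```

```text
t 39.15 pos [0.5756 0.2457 0.0587] open 0.603 F [ 1.2 -0.4 -0.1]
turn units [-0.0052 -0.0061 -0.0011] | shift units now-axes [0.0383 0.0244 0.0372] | goal-axes [0.0384 0.0244 0.0372]
```

View pics/u3.png

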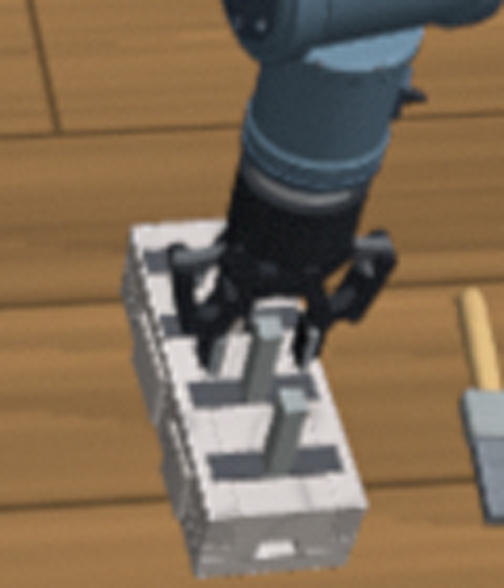

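Emit:
{"op": "step_arm", "data": {
  "commands": [
    [0,0,0,0.04,0,0,0.3],
    [0,0,0,0,0,0,0.2],
    [0,0,0,0,0,0,0.1],
    [0,0,0,0,0,0,0],
    [0,0,0,0,0,0,0],
    [0,0,0,0,-0.03,0,0],
    [0,0,0,0,0,0,0]
  ]
}}

```text
time_s: 39.85
eef_pos: [0.576, 0.2478, 0.06]
eef_rot: [-0.495, 0.495, 0.506, -0.505]
wrist_force: [1.9, 4.2, 0.1]
opening: 0.166
```

Emit:
{"op": "step_arm", "data": {
  "commands": [
    [0,0,0.4,0.05,0,0,0],
    [0,0,0.4,0.05,0,0,0],
    [0,0,0.3,0.04,-0.02,0,0],
    [0,0,0.3,0.04,-0.02,0,0],
    [0,0,0.3,0.04,0,0,0],
    [0,0,0,0,0,0,0]
  ]
}}

```text
time_s: 40.45
eef_pos: [0.5759, 0.2535, 0.0612]
eef_rot: [0.447, -0.538, -0.459, 0.548]
wrist_force: [-0.3, -2.1, 6.7]
opening: 0.169
```

```bash
python3 - <<'E'
from plan import *
im,W=cloud("scene"); crop(im,310,110,430,250,4.2,"v3")
delta([0.5745,0.2468,0.058],goal_R(0.021+np.pi/2))
E
```

```text
t 40.5 pos [0.5759 0.2534 0.0612] open 0.169 F [ 0.9 -0.8  4.7]
turn units [ 0.006   0.0051 -1.7191] | shift units now-axes [-0.1971  0.1444  0.0529] | goal-axes [-0.2198  0.1068  0.0527]
```

View pics/v3.png

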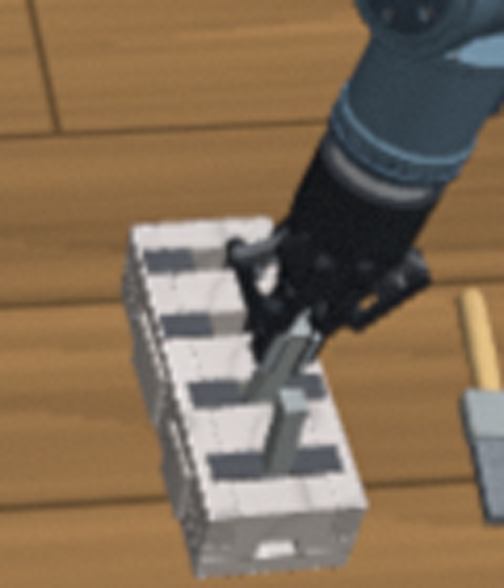

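Emit:
{"op": "step_arm", "data": {
  "commands": [
    [0,0,-0.5,-0.06,0,0,0],
    [0,0,-0.5,-0.06,0,0,0],
    [0,0,-0.5,-0.06,0,0,0],
    [0,0,-0.5,-0.06,0,0,0],
    [0,0,-0.4,-0.05,0,0,0],
    [0,0,-0.4,-0.05,0,0,0],
    [0,0,-0.3,-0.04,0,0,0],
    [0,0,-0.3,-0.04,0,0,0],
    [0,0,0,0,0,0,0]
  ]
}}

```text
time_s: 41.4
eef_pos: [0.5753, 0.2425, 0.0614]
eef_rot: [-0.539, 0.447, 0.548, -0.458]
wrist_force: [-0.4, 9.2, 3.5]
opening: 0.167
```

Emit:
{"op": "step_arm", "data": {
  "commands": [
    [0,0,0.5,0.06,0,0,0],
    [0,0,0.5,0.06,0,0,0],
    [0,0,0.4,0.05,0,0,0],
    [0,0,0.3,0.04,0,0,0],
    [0,0,0,0,-0.1,0,0],
    [0,0,0,0,-0.1,0,0],
    [0,0,0,0,-0.1,0,0],
    [0,0,0,0,0,0,0]
  ]
}}

```text
time_s: 42.2
eef_pos: [0.576, 0.2471, 0.0711]
eef_rot: [-0.495, 0.495, 0.505, -0.505]
wrist_force: [0.3, 0.3, -1.7]
opening: 0.167
```

Emit:
{"op": "step_arm", "data": {
  "commands": [
    [0,0,0,0,-0.2,0,0],
    [0,0,0,0,-0.3,0,0],
    [0,0,0,0,-0.6,0,0],
    [0,0,0,0,-0.7,0,0],
    [0,0,0,0,-0.8,0,0],
    [0,0,0,-0.5,0,0,0],
    [0,0,0,-0.9,0,0,0],
    [0,0,0,-0.9,0,0,0],
    [0,0,0,-0.9,0,0,0],
    [0,0,0,-0.9,0,0,0]
  ]
}}

```text
time_s: 43.2
eef_pos: [0.5775, 0.1227, 0.1477]
eef_rot: [0.495, -0.495, -0.505, 0.506]
wrist_force: [-0.1, 0.0, -2.9]
opening: 0.17
```

```bash
python3 - <<'E'
from hold import *
import rack; rack.show("w3")
delta([*pocket(0),0.1475],goal_R(RY+np.pi/2))
E
```

```text
scene  offcut 63 (array([ 502.7, -227.4]), array([63.2, 14.2]), -0.1277)
 rackrim 850 (array([ 566.7, -233.2]), array([242.3,  49.5]), -0.113)
top  offcut 25 (array([ 498.3, -227.4]), array([62.3, 13.6]), -0.112)
 rackrim 804 (array([ 565.5, -235. ]), array([237.7,  49.7]), -0.1071)
t 43.3 pos [0.5778 0.1205 0.1477] open 0.165 F [ 0.4  0.3 -1.8]
turn units [-0.0099  1.224  -0.0154] | shift units now-axes [-11.8199   0.027    0.581 ] | goal-axes [-11.7972   0.0082  -0.9345]
```

View pics/w3_scene.png

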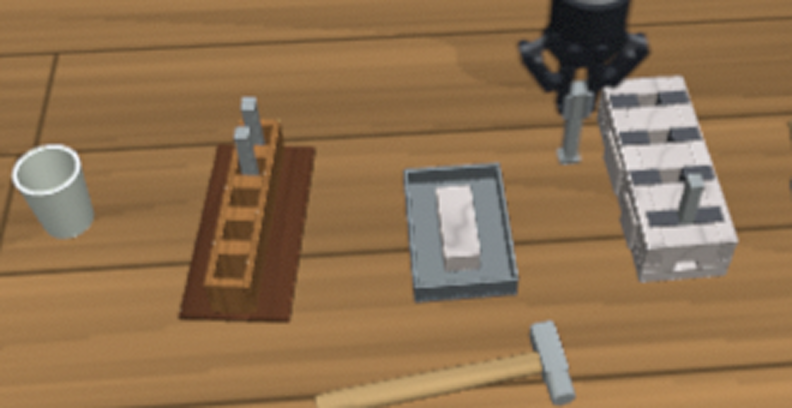

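Emit:
{"op": "step_arm", "data": {
  "commands": [
    [0,0.41,0,-0.9,0,0,0],
    [0,0.41,0,-0.9,0,0,0],
    [0,0.41,0,-0.9,0,0,0],
    [0,0,0,-0.9,0,-0.1,0],
    [0,0,0,-0.9,0,-0.1,0],
    [0,0,0,-0.9,0,-0.1,0],
    [0,0,0,-0.9,0,-0.1,0],
    [0,0,0,-0.9,0,-0.1,0],
    [0,0,0,-0.9,0,-0.1,0],
    [0,0,0,-0.9,0,-0.1,0]
  ]
}}

```text
time_s: 44.3
eef_pos: [0.5762, -0.1475, 0.1479]
eef_rot: [0.527, -0.526, -0.472, 0.472]
wrist_force: [-0.4, -0.2, -3.1]
opening: 0.168
```

Emit:
{"op": "step_arm", "data": {
  "commands": [
    [0,0,0,-0.9,0,0,0],
    [0,0,0,-0.9,0,0,0],
    [0,0,0,-0.6,0,0,0],
    [0,0,0,-0.3,0,0,0],
    [0,0,0,0,0,0,0]
  ]
}}

```text
time_s: 44.8
eef_pos: [0.5678, -0.2277, 0.1482]
eef_rot: [0.527, -0.526, -0.472, 0.472]
wrist_force: [0.9, 0.2, -2.0]
opening: 0.172
```

```bash
python3 chk.py 0 0.105 x3
```

```text
0.1 19 along -0.4896030527352284 across [-2.5063 10.6985 17.7039]
0.12 22 along -1.767075558082679 across [-0.9452 12.7246 15.7686]
0.12 23 along -1.317489409496691 across [ 0.3866  7.9824 14.3887]
0.13 17 along -0.7678263497914077 across [ 1.9658  9.213  14.3284]
0.14 21 along -0.5803351262461387 across [ 0.6456 10.2715 14.1904]
t 44.85 pos [ 0.568  -0.2266  0.1483] open 0.16 F [ 0.8 -0.1 -1.9]
turn units [-0.004   0.0231  0.007 ] | shift units now-axes [-0.2592  0.0249  0.0224] | goal-axes [-0.2592  0.0251  0.0218]
scene  offcut 29 (array([ 500.8, -224.6]), array([58.1,  9.1]), -0.1109)
 rackrim 795 (array([ 566.6, -233.6]), array([243.1,  49.2]), -0.1126)
top  offcut 4 0
 rackrim 203 (array([ 596.5, -237.1]), array([176.7,  40.4]), 0.0063)
```

View pics/x3.png

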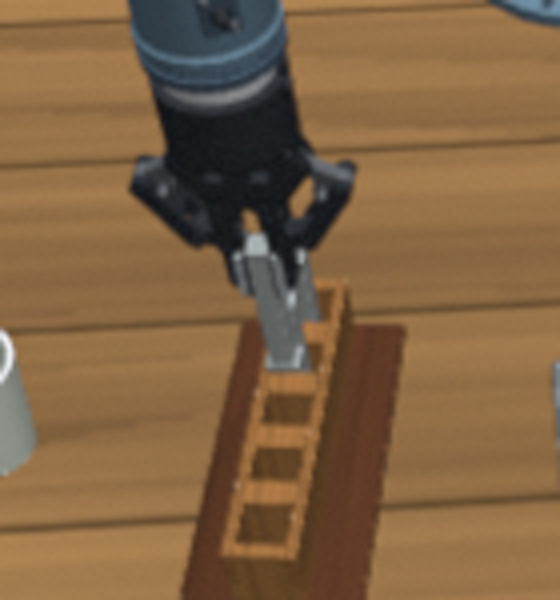

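Emit:
{"op": "step_arm", "data": {
  "commands": [
    [0,0,0,-0.15,0,-0.02,0],
    [0,0,0,-0.11,0.1,0,0],
    [0,0,0,0,0.5,0,0],
    [0,0,0,0,0.5,0,0],
    [0,0,0,0,0.2,0,0],
    [0,0,0,0,0,0,0]
  ]
}}

```text
time_s: 45.55
eef_pos: [0.5666, -0.2338, 0.1071]
eef_rot: [0.528, -0.525, -0.472, 0.473]
wrist_force: [-0.1, -0.1, -2.5]
opening: 0.17
```

```bash
python3 chk.py 0 0.075 y3
```

```text
0.08 24 along -2.357008454243763 across [-7.8588  4.6111 10.1571]
0.08 17 along -2.35747324640809 across [-5.3121  3.6479  9.0053]
0.09 19 along -0.16817341058360213 across [-5.034   4.2103  8.8368]
0.1 19 along -0.953666759146623 across [-5.2749  2.0229  7.7808]
0.11 20 along -1.3362965509285214 across [-5.6241  3.3989  7.6492]
t 45.6 pos [ 0.5673 -0.2342  0.1082] open 0.17 F [-0.3  0.7 -2. ]
turn units [-0.0197  0.0295  0.0103] | shift units now-axes [-0.0031 -1.3083  0.0283] | goal-axes [-0.0045 -1.3084  0.0256]
scene  offcut 57 (array([ 532.6, -227.6]), array([93.3, 15.2]), -0.1619)
 rackrim 739 (array([ 566.8, -233.5]), array([241.7,  49.5]), -0.1182)
top  offcut 3 0
 rackrim 199 (array([ 603.2, -238.2]), array([163.9,  44.9]), -0.0583)
```

View pics/y3.png

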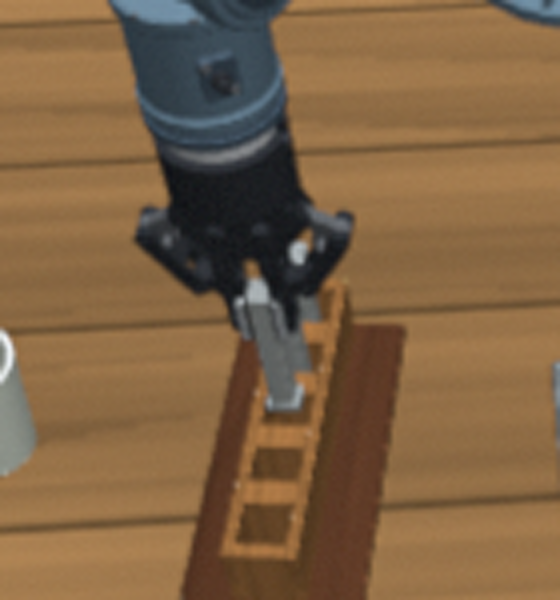

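Emit:
{"op": "step_arm", "data": {
  "commands": [
    [0,0,0,0,0.2,0,0],
    [0,0,0,0,0.4,0,0],
    [0,0,0,0,0.4,0,0],
    [0,0,0,0,0.4,0,0],
    [0,0,0,0,0.3,0,0],
    [0,0,0,0,0.15,0,0],
    [0,0,0,0,0.06,0,0],
    [0,0,0,0,0,0,0]
  ]
}}

```text
time_s: 46.5
eef_pos: [0.568, -0.2348, 0.0521]
eef_rot: [0.526, -0.526, -0.472, 0.472]
wrist_force: [-0.2, 0.1, -2.5]
opening: 0.169
```

Emit:
{"op": "step_arm", "data": {
  "commands": [
    [0,0,0,0,0.05,0,0],
    [0,0,0,0,0.05,0,0],
    [0,0,0,0,0,0,0]
  ]
}}

```text
time_s: 46.8
eef_pos: [0.568, -0.2348, 0.0493]
eef_rot: [-0.526, 0.526, 0.472, -0.472]
wrist_force: [-1.7, -0.5, -2.3]
opening: 0.171
```

Emit:
{"op": "step_arm", "data": {
  "commands": [
    [0,0,0,0,0.04,0,0],
    [0,0,0,0,0,0,0]
  ]
}}

```text
time_s: 47.0
eef_pos: [0.5679, -0.2347, 0.048]
eef_rot: [-0.526, 0.526, 0.472, -0.472]
wrist_force: [0.6, -0.4, -2.2]
opening: 0.17
```

Emit:
{"op": "step_arm", "data": {
  "commands": [
    [0,0,0,0,0.03,0,0],
    [0,0,0,0,0,0,0]
  ]
}}

```text
time_s: 47.2
eef_pos: [0.5682, -0.2349, 0.048]
eef_rot: [-0.526, 0.526, 0.472, -0.472]
wrist_force: [-3.3, 1.3, 5.0]
opening: 0.168
```

Emit:
{"op": "step_arm", "data": {
  "commands": [
    [0,0,0,0,0,0,0.25],
    [0,0,0,0,0,0,0.4],
    [0,0,0,0,0,0,0.6],
    [0,0,0,0,-0.3,0,0.6],
    [0,0,0,0,-0.7,0,0.6],
    [0,0,0,0,-0.8,0,0.6],
    [0,0,0,0,-0.8,0,0.6],
    [0,0,0,0,0,0,0.6]
  ]
}}

```text
time_s: 48.0
eef_pos: [0.5705, -0.2364, 0.13]
eef_rot: [-0.523, 0.529, 0.473, -0.472]
wrist_force: [-0.4, 0.1, 0.0]
opening: 0.602
```

```bash
python3 - <<'E'
from hold import *
im,W=cloud("scene"); crop(im,120,110,260,260,4,"z3")
delta([0.6345,0.2478,0.126],goal_R(0.021+np.pi/2))
import rack; rack.show()
E
```

```text
t 48.05 pos [ 0.5694 -0.2357  0.1278] open 0.602 F [-0.1  1.  -0.6]
turn units [ 0.0399 -1.2311 -0.0244] | shift units now-axes [16.2577  0.0234 -0.4198] | goal-axes [16.0687  0.0587 -2.5066]
scene  offcut 74 (array([ 531.8, -231.3]), array([97.4, 16.4]), -0.1139)
 rackrim 771 (array([ 566.3, -233. ]), array([243.2,  49.2]), -0.1126)
top  offcut 0 0
 rackrim 200 (array([ 603.5, -238.4]), array([163. ,  46.5]), -0.0916)
```

View pics/z3.png

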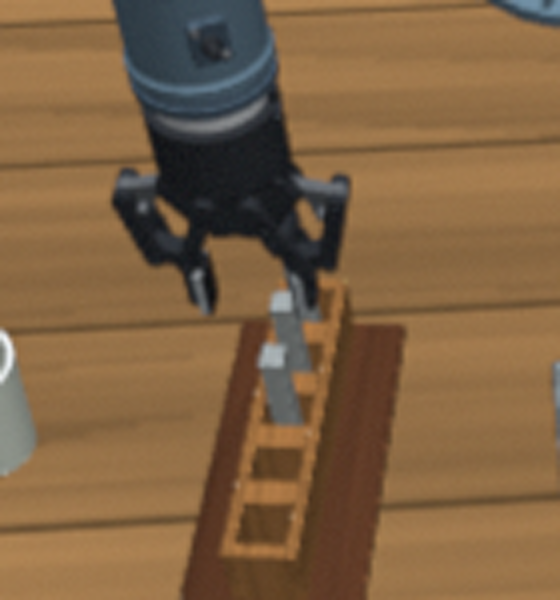

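Emit:
{"op": "step_arm", "data": {
  "commands": [
    [0,-0.41,0,0.6,0,0,0.6],
    [0,-0.41,0,0.9,0,0,0.6],
    [0,-0.41,0,1,0,-0.1,0.6],
    [0,0,0,1,0,-0.2,0.6],
    [0,0,0,1,0,-0.2,0.6],
    [0,0,0,1,0,-0.2,0.6],
    [0,0,0,1,0,-0.2,0.6],
    [0,0,0,1,0,-0.2,0.6],
    [0,0,0,1,0,-0.2,0.6],
    [0,0,0,1,0,-0.2,0.6]
  ]
}}

```text
time_s: 49.15
eef_pos: [0.6116, 0.0534, 0.1237]
eef_rot: [0.495, -0.493, -0.505, 0.506]
wrist_force: [-0.1, -0.2, 0.2]
opening: 0.602
```

Emit:
{"op": "step_arm", "data": {
  "commands": [
    [0,0,0,1,0,-0.18,0.6],
    [0,0,0,1,0,-0.18,0.6],
    [0,0,0,1,0,-0.18,0.6],
    [0,0,0,1,0,-0.18,0.6],
    [0,0,0,1,0,-0.18,0.6],
    [0,0,0,1,0,0,0.6],
    [0,0,0,0.5,0,0,0.6],
    [0,0,0,0,0,0,0.6]
  ]
}}

```text
time_s: 49.95
eef_pos: [0.6342, 0.2487, 0.1239]
eef_rot: [0.494, -0.493, -0.506, 0.507]
wrist_force: [-0.8, 0.2, -0.0]
opening: 0.6
```

```bash
python3 - <<'E'
from plan import *
ctrl.camera("scene")
delta([0.6342,0.2478,0.058],goal_R(0.021+np.pi/2))
E
```

```text
t 50.0 pos [0.6347 0.2471 0.1241] open 0.599 F [-0.7 -0.1 -0.4]
turn units [-0.0162  0.0239 -0.0067] | shift units now-axes [0.0269 2.2035 0.0138] | goal-axes [0.0253 2.2035 0.0176]
```

Emit:
{"op": "step_arm", "data": {
  "commands": [
    [0,0,0,0.01,0.4,0.01,0.6],
    [0,0,0,0,0.6,0,0.6],
    [0,0,0,0,0.6,0,0.6],
    [0,0,0,0,0.4,0,0.6],
    [0,0,0,0,0.2,0,0.6],
    [0,0,0,0,0,0,0.6]
  ]
}}

```text
time_s: 50.6
eef_pos: [0.6348, 0.246, 0.0576]
eef_rot: [0.495, -0.494, -0.504, 0.506]
wrist_force: [0.2, -0.8, 1.4]
opening: 0.596
```

```bash
python3 - <<'E'
from plan import *
im,W=cloud("scene"); crop(im,310,110,430,250,4.2,"u4")
delta([0.6342,0.2478,0.058],goal_R(0.021+np.pi/2))
E
```

```text
t 50.65 pos [0.6355 0.2463 0.0588] open 0.603 F [-0.2  0.3  0.4]
turn units [-0.0056 -0.0048 -0.0015] | shift units now-axes [0.0501 0.0265 0.0423] | goal-axes [0.0501 0.0265 0.0423]
```

View pics/u4.png

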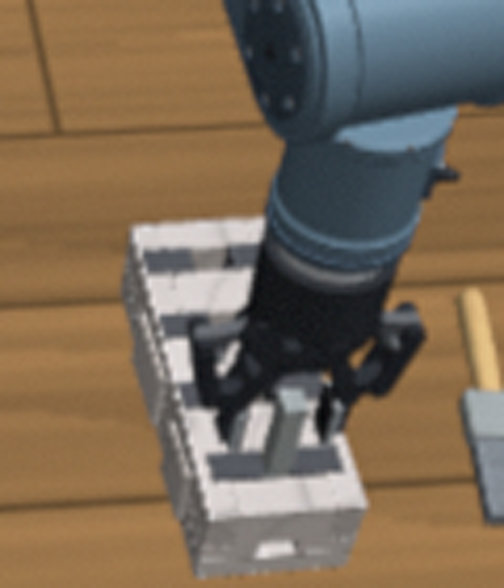

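Emit:
{"op": "step_arm", "data": {
  "commands": [
    [0,0,0,0.06,0,0.03,0.3],
    [0,0,0,0,0,0,0.2],
    [0,0,0,0,0,0,0.1],
    [0,0,0,0,0,0,0],
    [0,0,0,0,0,0,0],
    [0,0,0,0,-0.03,0,0],
    [0,0,0,0,0,0,0]
  ]
}}

```text
time_s: 51.35
eef_pos: [0.635, 0.249, 0.0602]
eef_rot: [-0.495, 0.495, 0.506, -0.505]
wrist_force: [1.6, 4.3, 0.8]
opening: 0.168
```

Emit:
{"op": "step_arm", "data": {
  "commands": [
    [0,0,0.4,0.05,0,0,0],
    [0,0,0.4,0.05,0,0,0],
    [0,0,0.3,0.04,-0.02,0,0],
    [0,0,0.3,0.04,-0.02,0,0],
    [0,0,0.3,0.04,0,0,0],
    [0,0,0,0,0,0,0]
  ]
}}

```text
time_s: 51.95
eef_pos: [0.635, 0.2547, 0.0614]
eef_rot: [0.447, -0.538, -0.459, 0.548]
wrist_force: [-0.4, -1.3, 5.3]
opening: 0.166
```

```bash
python3 - <<'E'
from plan import *
im,W=cloud("scene"); crop(im,310,110,430,250,4.2,"v4")
delta([0.6342,0.2478,0.058],goal_R(0.021+np.pi/2))
E
```

```text
t 52.0 pos [0.635  0.2547 0.0614] open 0.167 F [-0.7 -0.7  4. ]
turn units [ 0.008   0.0038 -1.7176] | shift units now-axes [-0.204   0.1525  0.0311] | goal-axes [-0.228   0.1136  0.0309]
```

View pics/v4.png

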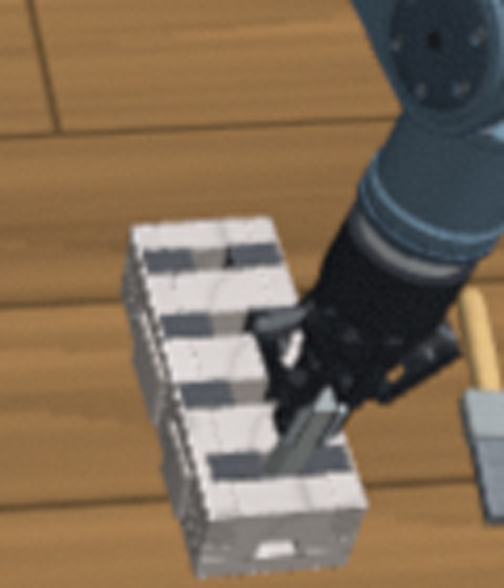

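Emit:
{"op": "step_arm", "data": {
  "commands": [
    [0,0,-0.5,-0.06,0,0,0],
    [0,0,-0.5,-0.06,0,0,0],
    [0,0,-0.5,-0.06,0,0,0],
    [0,0,-0.5,-0.06,0,0,0],
    [0,0,-0.4,-0.05,0,0,0],
    [0,0,-0.4,-0.05,0,0,0],
    [0,0,-0.3,-0.04,0,0,0],
    [0,0,-0.3,-0.04,0,0,0],
    [0,0,0,0,0,0,0]
  ]
}}

```text
time_s: 52.9
eef_pos: [0.6342, 0.2437, 0.0614]
eef_rot: [-0.539, 0.447, 0.548, -0.458]
wrist_force: [-0.8, 8.2, 3.6]
opening: 0.165
```

Emit:
{"op": "step_arm", "data": {
  "commands": [
    [0,0,0.5,0.06,0,0,0],
    [0,0,0.5,0.06,0,0,0],
    [0,0,0.4,0.05,0,0,0],
    [0,0,0.3,0.04,0,0,0],
    [0,0,0,0,-0.1,0,0],
    [0,0,0,0,-0.1,0,0],
    [0,0,0,0,-0.1,0,0],
    [0,0,0,0,0,0,0]
  ]
}}

```text
time_s: 53.7
eef_pos: [0.635, 0.2482, 0.0713]
eef_rot: [-0.495, 0.495, 0.505, -0.505]
wrist_force: [0.7, -0.4, -2.6]
opening: 0.167
```

Emit:
{"op": "step_arm", "data": {
  "commands": [
    [0,0,0,0,-0.2,0,0],
    [0,0,0,0,-0.3,0,0],
    [0,0,0,0,-0.6,0,0],
    [0,0,0,0,-0.7,0,0],
    [0,0,0,0,-0.8,0,0],
    [0,0,0,-0.5,0,0,0],
    [0,0,0,-0.9,0,0,0],
    [0,0,0,-0.9,0,0,0],
    [0,0,0,-0.9,0,0,0],
    [0,0,0,-0.9,0,0,0]
  ]
}}

```text
time_s: 54.7
eef_pos: [0.6364, 0.1236, 0.1477]
eef_rot: [0.495, -0.495, -0.505, 0.506]
wrist_force: [-0.5, -0.2, -2.6]
opening: 0.167
```

```bash
python3 - <<'E'
from hold import *
import rack; rack.show("w4")
delta([*pocket(0.046),0.1475],goal_R(RY+np.pi/2))
E
```

```text
scene  offcut 98 (array([ 523.9, -229.6]), array([111.3,  15.1]), -0.108)
 rackrim 779 (array([ 567.2, -233.6]), array([240.2,  48.6]), -0.1115)
top  offcut 35 (array([ 521.1, -229.1]), array([108.2,  12.3]), -0.1177)
 rackrim 795 (array([ 565.5, -235. ]), array([237.4,  49.5]), -0.11)
t 54.8 pos [0.6369 0.1211 0.1477] open 0.167 F [-0.   1.4 -3.3]
turn units [-0.0106  1.2211 -0.0178] | shift units now-axes [-12.0018   0.0295   1.0245] | goal-axes [-12.0345   0.0068  -0.5144]
```

View pics/w4_scene.png

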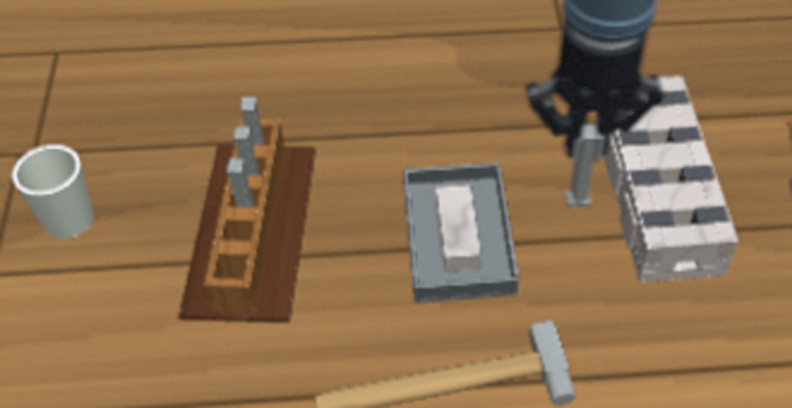

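Emit:
{"op": "step_arm", "data": {
  "commands": [
    [0,0.41,0,-0.9,0,0,0],
    [0,0.41,0,-0.9,0,0,0],
    [0,0.41,0,-0.9,0,0,0],
    [0,0,0,-0.9,0,-0.04,0],
    [0,0,0,-0.9,0,-0.04,0],
    [0,0,0,-0.9,0,-0.04,0],
    [0,0,0,-0.9,0,-0.04,0],
    [0,0,0,-0.9,0,-0.04,0],
    [0,0,0,-0.9,0,-0.04,0],
    [0,0,0,-0.9,0,-0.04,0]
  ]
}}

```text
time_s: 55.8
eef_pos: [0.6226, -0.145, 0.1479]
eef_rot: [0.527, -0.526, -0.472, 0.472]
wrist_force: [-0.0, -0.2, -2.3]
opening: 0.166
```

Emit:
{"op": "step_arm", "data": {
  "commands": [
    [0,0,0,-0.9,0,0,0],
    [0,0,0,-0.9,0,0,0],
    [0,0,0,-0.9,0,0,0],
    [0,0,0,-0.5,0,0,0],
    [0,0,0,0,0,0,0]
  ]
}}

```text
time_s: 56.3
eef_pos: [0.6122, -0.2413, 0.1481]
eef_rot: [0.527, -0.527, -0.471, 0.472]
wrist_force: [0.2, 0.4, -3.2]
opening: 0.167
```

```bash
python3 chk.py 0.046 0.105 x4
```

```text
0.1 20 along -0.21583145522163605 across [-13.1341   1.1895   9.123 ]
0.12 26 along 0.17515541366711496 across [-8.9678  2.7068  8.6733]
0.12 23 along -0.26537507952499517 across [-7.6964  0.6286  5.6946]
0.13 21 along 0.3257260141092857 across [-7.1198 -0.0363  5.7147]
0.14 18 along 0.06371439333527107 across [-7.9278  3.6965  5.9833]
t 56.35 pos [ 0.6126 -0.2396  0.1482] open 0.171 F [-0.5  0.5 -3.1]
turn units [-0.0055  0.0137  0.0075] | shift units now-axes [0.0069 0.022  0.0126] | goal-axes [0.0069 0.022  0.0127]
scene  offcut 71 (array([ 524.4, -230. ]), array([109.3,  16. ]), -0.1071)
 rackrim 717 (array([ 566.7, -233.7]), array([241.8,  49.3]), -0.111)
top  offcut 0 0
 rackrim 51 (array([ 636.6, -238.2]), array([100.4,  37. ]), 0.2561)
```

View pics/x4.png

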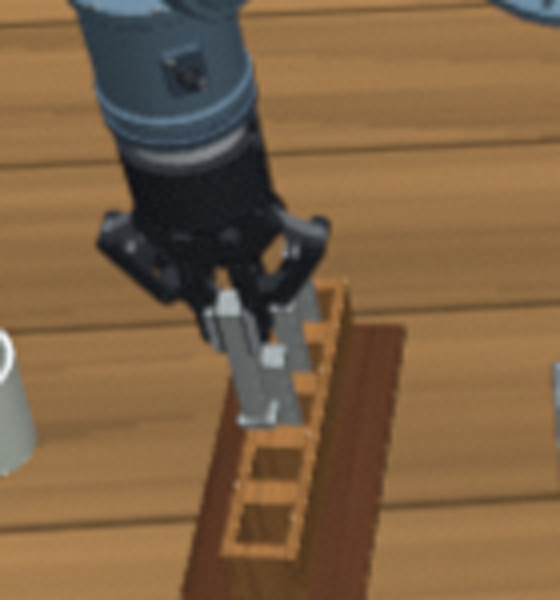

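Emit:
{"op": "step_arm", "data": {
  "commands": [
    [0,0,0,0,0.2,0,0],
    [0,0,0,0,0.5,0,0],
    [0,0,0,0,0.5,0,0],
    [0,0,0,0,0.1,0,0],
    [0,0,0,0,0,0,0]
  ]
}}

```text
time_s: 56.95
eef_pos: [0.612, -0.2385, 0.1077]
eef_rot: [0.527, -0.525, -0.472, 0.473]
wrist_force: [0.3, 1.1, -2.2]
opening: 0.165
```

```bash
python3 chk.py 0.046 0.075 y4
```

```text
0.08 24 along -2.8864728638706936 across [-8.9294  6.4271 11.5063]
0.08 20 along 0.8371212887064079 across [-3.9478  3.9161  8.4944]
0.09 20 along -0.07573554157469786 across [-4.8065  3.2487  8.2617]
0.1 19 along 0.7986234739232927 across [-5.1093  4.224   8.4634]
0.11 21 along -0.7804734755893143 across [-5.8074  3.7563  8.1692]
t 57.0 pos [ 0.6127 -0.239   0.1089] open 0.164 F [-0.3  0.7 -2.7]
turn units [-0.0122  0.0306  0.0056] | shift units now-axes [-0.0154 -1.2878  0.0153] | goal-axes [-0.0162 -1.2878  0.0136]
scene  offcut 66 (array([ 554.8, -230.8]), array([141. ,  15.4]), -0.127)
 rackrim 611 (array([ 569.6, -233.2]), array([237.2,  48.6]), -0.1184)
top  offcut 3 0
 rackrim 63 (array([ 637.5, -243.4]), array([99.6, 24.7]), 0.2616)
```

View pics/y4.png

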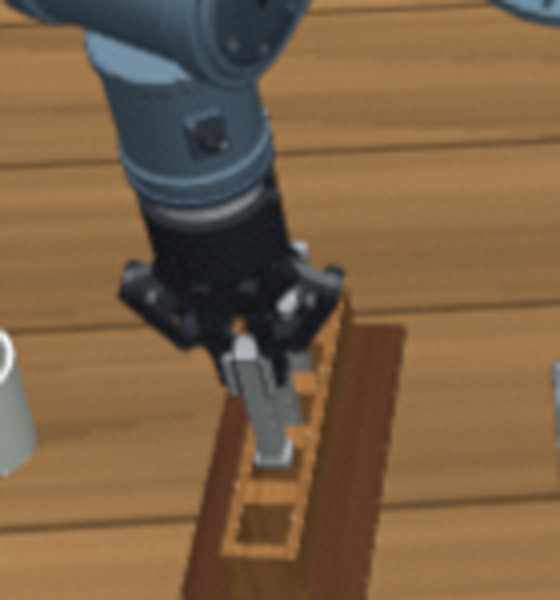

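Emit:
{"op": "step_arm", "data": {
  "commands": [
    [0,0,0,-0.03,0.2,0,0],
    [0,0,0,0,0.4,0,0],
    [0,0,0,0,0.4,0,0],
    [0,0,0,0,0.4,0,0],
    [0,0,0,0,0.3,0,0],
    [0,0,0,0,0.15,0,0],
    [0,0,0,0,0.08,0,0],
    [0,0,0,0,0,0,0]
  ]
}}

```text
time_s: 57.9
eef_pos: [0.6129, -0.2402, 0.0516]
eef_rot: [0.526, -0.526, -0.472, 0.472]
wrist_force: [0.2, -0.4, -2.7]
opening: 0.167
```

Emit:
{"op": "step_arm", "data": {
  "commands": [
    [0,0,0,0,0.05,0,0],
    [0,0,0,0,0.05,0,0],
    [0,0,0,0,0.04,0,0],
    [0,0,0,0,0,0,0]
  ]
}}

```text
time_s: 58.3
eef_pos: [0.6133, -0.2404, 0.0482]
eef_rot: [-0.526, 0.527, 0.472, -0.472]
wrist_force: [0.1, 0.6, 0.5]
opening: 0.166
```

Emit:
{"op": "step_arm", "data": {
  "commands": [
    [0,0,0,0,0.02,0,0],
    [0,0,0,0,0,0,0]
  ]
}}

```text
time_s: 58.5
eef_pos: [0.6134, -0.2404, 0.0482]
eef_rot: [-0.526, 0.527, 0.472, -0.472]
wrist_force: [-1.2, 1.4, 4.2]
opening: 0.168
```

Emit:
{"op": "step_arm", "data": {
  "commands": [
    [0,0,0,0,0,0,0.25],
    [0,0,0,0,0,0,0.4],
    [0,0,0,0,0,0,0.6],
    [0,0,0,0,-0.3,0,0.6],
    [0,0,0,0,-0.7,0,0.6],
    [0,0,0,0,-0.8,0,0.6],
    [0,0,0,0,-0.8,0,0.6],
    [0,0,0,0,-0.8,0,0.6],
    [0,0,0,0,-0.8,0,0.6],
    [0,0,0,0,0,0,0.6]
  ]
}}

```text
time_s: 59.5
eef_pos: [0.6153, -0.2416, 0.1783]
eef_rot: [-0.523, 0.529, 0.473, -0.471]
wrist_force: [0.3, -0.2, 1.1]
opening: 0.604
```

Emit:
{"op": "step_arm", "data": {
  "commands": [
    [0,0,0,0.5,0,0.5,0.6],
    [0,0,0,0.9,0,0.9,0.6],
    [0,0,0,0.9,0,0.9,0.6],
    [0,0,0,0.9,0,0.9,0.6],
    [0,0,0,0.9,0,0.9,0.6],
    [0,0,0,0.9,0,0.9,0.6],
    [0,0,0,0.9,0,0.9,0.6],
    [0,0,0,0.5,0,0.5,0.6],
    [0,0,0,0,0,0,0.6]
  ]
}}

```text
time_s: 60.4
eef_pos: [0.4408, -0.0266, 0.1724]
eef_rot: [0.526, -0.525, -0.473, 0.473]
wrist_force: [0.0, -0.1, -0.9]
opening: 0.599
```

```bash
python3 - <<'E'
from hold import *
from fit import *
print(ctrl.get_obs()["eef_pos"])
for c in ["scene","top"]:
    im,W=cloud(c)
    crop(im,*((90,100,420,300) if c=="scene" else (120,170,400,310)),2.4,f"end_{c}"); 
    r=sel(W,(0.35,0.8),(-0.35,-0.1),(0.053,0.066)); print(c,"rim",rect(r),r[:,2].mean())
    b=sel(W,(0.4,0.75),(-0.35,-0.12),(0.004,0.015)); A=np.c_[b[:,:2],np.ones(len(b))]; print("base plane",np.linalg.lstsq(A,b[:,2],rcond=None)[0])
    for s in (-.092,-.046,0,.046,.092):
        p=pocket(s); h=sel(W,(p[0]-.02,p[0]+.025),(p[1]-.02,p[1]+.02),(0.105,0.14))
        print(s,len(h),h[:,2].max() if len(h) else None,h.mean(0) if len(h) else None)
    h=sel(W,(0.35,0.8),(0.15,0.33),(0.08,0.14)); print("left in block",len(h))
    t=sel(W,(0.52,0.68),(-.05,.06),(0.03,0.05)); print("offcut top",np.median(t,0),rect(t))
    for th in ["mallet","cup","brush"]: print(th,[(toworld(c,a["point"]).round(3),round(a["p"],2)) for a in ctrl.boxes_of(th,c)[:2]])
E
```

```text
[ 0.4408 -0.0266  0.1724]
scene rim (array([ 570.2, -232.5]), array([240.9,  49.1]), -0.1098) 0.05941860488901095
base plane [0.0002 0.0007 0.0082]
-0.092 50 0.12043881276024651 [ 0.4847 -0.2231  0.1149]
-0.046 55 0.12095856855726572 [ 0.5288 -0.2286  0.1151]
0 51 0.12073442713854368 [ 0.5756 -0.2334  0.1147]
0.046 57 0.12343327659373807 [ 0.6223 -0.2387  0.115 ]
0.092 0 None None
left in block 0
offcut top [0.6029 0.0034 0.0348] (array([601.7,   5.1]), array([156.6, 109.7]), 0.0005)
mallet [(array([ 0.79 , -0.002,  0.024]), 0.8), (array([0.577, 0.239, 0.066]), 0.45)]
cup [(array([ 0.547, -0.446,  0.06 ]), 0.88)]
brush [(array([0.586, 0.428, 0.017]), 0.84)]
top rim (array([ 569.2, -233.5]), array([237.8,  48.6]), -0.1087) 0.06080417517956354
base plane [-0.0011  0.0052  0.0101]
-0.092 42 0.12237856571500888 [ 0.4802 -0.2239  0.118 ]
-0.046 40 0.12372247742154943 [ 0.5242 -0.2285  0.1179]
0 40 0.12363367950022126 [ 0.5712 -0.2329  0.1185]
0.046 41 0.1260192928804942 [ 0.6155 -0.2396  0.1175]
0.092 0 None None
left in block 0
offcut top [0.6013 0.0035 0.0357] (array([600. ,   4.1]), array([158.1, 107.6]), 0.0059)
mallet [(array([0.788, 0.   , 0.022]), 0.76), (array([0.546, 0.244, 0.068]), 0.67)]
cup [(array([ 0.536, -0.46 ,  0.054]), 0.67)]
brush [(array([0.572, 0.425, 0.014]), 0.79), (array([ 0.787, -0.   ,  0.021]), 0.67)]
```

View pics/end_scene.png

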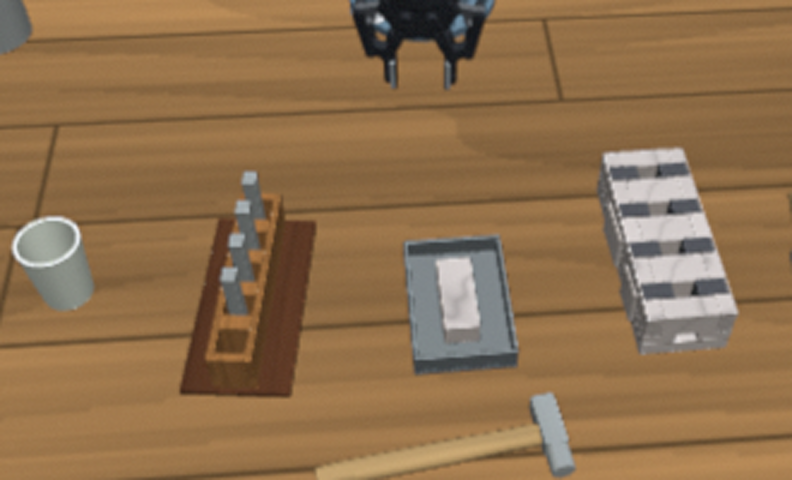

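View pics/end_top.png

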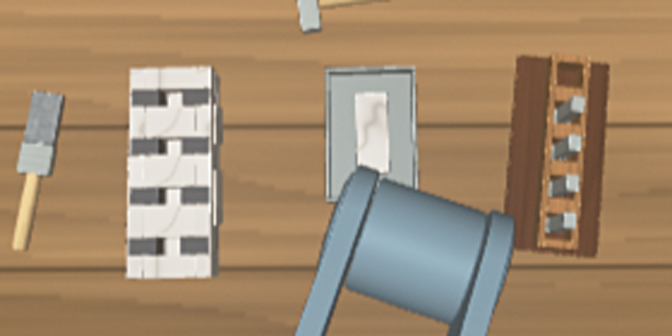

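```bash
python3 - <<'E'
from bench import ctrl
print(ctrl.hand_in())
E
```

```text
the job is handed in; nothing more can be done
None
```

The job is done and handed in at about 60 s of the 210 s allowed. The marble offcut lies flat in the grey tray. All four plugs were rocked free across the row, pulled out and stood foot down in rack pockets -92, -46, 0 and +46 mm; the +92 mm pocket is empty.

**What the last checks showed:**
- **Plugs:** all four heads read 115–118 mm above the bench on average, against 118 mm expected for seated plugs. Nothing is left in the block.
- **Rack:** it stands level, with the rim at about 60 mm and the base board flat.
- **Hammer, cup and brush:** the hammer and cup read within about 4 mm of where they started. The brush is within about 5 mm in the overhead camera. The side camera had given no position for it at the start, so there was nothing to compare there.
- **Force:** the highest wrist force in the readings after each move was about 13 N, and the gripper was clear of everything at hand-in.

**What disagreed:**
- The finger tips are really about 34 mm behind the reported tool point. My first grasp of the offcut therefore closed on air above it, without touching anything. I measured the offset, corrected for it, and the second grasp held.
- The final rack fit came out about 3–4 mm farther along x than the earlier ones. It may have been nudged slightly during the placing, or it may be fit noise. The seated plugs and the rack's level were not affected.

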